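# Level the table-skittles board and stand the king pin

### The job

The table-skittles board sits crooked. Turn the two slanted wooden knobs on its stand until the board is level, without leaning on the board itself, and then set the king pin (the tall wooden skittle) down upright, without banging it, inside the ring inlaid in the middle of the board. Leave the other things on the table where they are.

Things in the scene. Friction and masses are not known exactly. Their poses are not given: they have to be found in the camera images.
- stand: Fixed dark wooden stand; plinth 290 x 230 x 20 mm (x -190 to +100, y -115 to +115 mm). Origin on the table top, under the middle of the levelled board; z up. Its x axis points roughly back at the robot (yaw pi, within 0.25 rad): the two knobs are on its -x side, the side away from the robot, 170 mm apart, leaning away from the robot; +y is towards the robot's right.
- board: Plywood board 200 x 220 x 12 mm, hinged at its +x edge (near the robot) on a cradle that is hinged at its -y side on the stand. Origin: mid +x hinge, on the underside; stand x +90, y 0, z 80 mm when level. Spans board x -190 to +10, y -110 to +110, z 0 to 12 mm (top 92 mm above table when level). z is its upward normal, vertical when level; x, y then as the stand's. Starts tilted 0.05 to 0.16 rad.
- ring (a point): Middle of the ring (dark inlaid line, inner diameter 64 mm) on the board's top face, at board x -90, y 0, z 12 mm. Axes as the board's.
- knob_roll: The knob on the stand's +y side: plain round light-wood knob, 40 mm diameter, 30 mm high, 12 to 42 mm above its slanted block on a 14 mm steel stem; a dark line marks its end. Origin on the block's face. z points outward along its axis, leaning 30 degrees from vertical away from the board (to stand -x); x, y turn with it. Friction 0.2 N m, stays where left; 2.8 rad travel either side of level.
- knob_roll_grip (a point): Grip point of knob_roll: on its axis, 28 mm above the block; stand x -169, y +85, z 79 mm. Axes as the knob's. Clockwise (looking down on its end) raises the board's +y side: 0.06 rad of tilt, about the stand's x axis, per rad of knob; counter-clockwise lowers it. The +y side starts up to 0.11 rad too low or too high.
- knob_pitch: The knob on the stand's -y side: plain round light-wood knob, 40 mm diameter, 30 mm high, 12 to 42 mm above its slanted block on a 14 mm steel stem; a dark line marks its end. Origin on the block's face. z points outward along its axis, leaning 30 degrees from vertical away from the board (to stand -x); x, y turn with it. Friction 0.2 N m, stays where left; 2.8 rad travel either side of level.
- knob_pitch_grip (a point): Grip point of knob_pitch: on its axis, 28 mm above the block; stand x -169, y -85, z 79 mm. Axes as the knob's. Clockwise (looking down on its end) raises the board's -x (knob-side) edge: 0.06 rad of tilt, about the board's y axis, per rad of knob; counter-clockwise lowers it. That edge starts 0.05 to 0.11 rad too low. The knob sits on the cradle and leans sideways with it, up to 0.11 rad.
- king: King pin: loose, turned light-wood skittle, 88 mm tall, the tallest piece; a straight round barrel 36 mm in diameter from 6 to 56 mm above its foot, then a narrow neck and a small head (22 mm). About 90 g. Starts standing on the table. Origin at the centre of its foot, z up along the pin.
- small_pin: Bystander: a small light-wood skittle 55 mm tall, 26 mm in diameter, standing on the table. Origin at its foot.
- dice_cup: Bystander: an open dark-wood dice cup, 72 mm across, 80 mm tall, standing on the table. Origin at its foot.
- tin: Bystander: a closed tin 64 mm across, 70 mm tall, standing on the table. Origin at its foot.
There are look-alikes about, which are no part of the job. Leave any purple or red look-alike of the king alone.

How it is judged:
By the outcome, as a careful person would: the job done as asked, in the order asked, and still so for the second after the job is handed in, with the robot touching nothing.
It also fails if it takes over 72 s, if anything falls off the work surface, if the arm or the gripper's body presses on something with over 40 N, if the wrist force passes 120 N, or if a joint passes its speed limit or range.

### The arm

A 7-joint arm with a two-finger parallel gripper is mounted at the origin on the work surface. World frame = base frame: x ahead of the robot, y to its left, z up, the work surface at z = 0. Lengths are in m, angles in rad, forces in N, time in s.
With the tool pointing down it reaches from about 0.4 to 0.9 m from the base axis. Payload 5.6 kg.
Tool frame: the origin (TCP) lies between the finger pads; the fingertips stand 19 mm ahead of it and the grasp point (between the pads) is the TCP; z points along the fingers, y is the line along which they close (so a half turn about z gives the same grasp; the last joint's range is limited). The gripper opens to 92 mm and grips with 3 to 60 N. Pads are 20 mm wide; open, the fingers measure 128 mm over their backs; the gripper's body (75 mm by 189 mm) begins 69 mm behind the grasp point.
Start: joints at [-1.294, 0.468, -0.012, 1.603, 0.006, 1.071, -0.056], TCP at [0.204, 0.617, 0.234] pointing down, gripper open.
Joint ranges: [-2.53, 2.53], [-0.31, 2.02], [-1.57, 1.55], [0.28, 2.44], [-1.29, 4.43], [0.15, 1.84], [-2.92, 2.92]. Speed limits (rad/s): [2.57, 2.57, 3.14, 3.14, 3.14, 3.14, 3.14].

### API

Orientations are given as a unit quaternion [w, x, y, z].
In Python, from workcell import robot gives the robot as it stands. The module is installed in compiled form; this text tells all that it offers.
- The arm moves only by the tool servo_tool, never from a script. Its argument "rows" is one flat list of numbers, 5 for each row, row after row: the shift along the tool's x, y, z each as a share of 0.15 m, from -1 to 1, then the turn about the tool's z as a share of pi/2 rad, from -1 to 1, then the opening, from 0 (shut) to 1 (fully open). A call has exactly 5 rows; each row is the pose to reach, as a shift and turn from the pose commanded when the call began, along the tool's axes at that moment; what a row does not reach only later rows make up. A row lasts 1/10 s, in which the tool goes at most 50 mm and 8.59 degrees, less where a joint would pass 70% of its speed; a pose out of reach is approached as far as the arm can. A call with a number of a shift or a turn outside -1 to 1 is refused whole. A call with a gripper value outside its range is refused whole. The fingers move at their own pace and stop on an object; "newtons" is the grip in N (left out, the last holds). Time passes only in rows, so rows that repeat a pose let the fingers close, or fill a call up. It gives the time, the measured TCP pose, the force, the opening and the grip force at its end, in the units of the state.
- robot.read_state(): the state, without advancing time (a new reading comes with each control period).
- robot.get_image(name): name is "scene" or "side" or "wrist"; returns the picture (384x512x3 uint8, blue, green, red); there is no depth.
- robot.camera_model(name): a dict with "camera_matrix" (3x3 intrinsics, pixels), "rvec" (rotation vector, rad) and "tvec" (3), from world to camera coordinates, as OpenCV has them. Camera axes: x right, y down, z forward; pixel columns grow to the right and rows downward; lengths in m; the calibration is good to about 2 mm. A picture is of the moment at which its call begins: read the wrist's pose just before it. camera_model takes no time and is no camera call; for the wrist camera it gives the pose at the moment of the call.
- robot.sign_off(): hands the job in; it is judged then, once.
The state is a dict: "t": time; "joint_positions": joint angles; "joint_velocities": joint speeds; "joint_efforts": joint torques, N m; "position": TCP position; "orientation": TCP orientation; "wrist_force": force on the tool from outside, world axes, zero at the start; "moment": the same for the moment, N m; "opening": finger opening in m; "finger_force": force on a finger pad.
Only numpy, scipy, OpenCV 4.12 (cv2) and the standard library are available. Lean on these libraries where they do the work, as an engineer would, in place of code of your own. Each camera call takes 0.05 s, during which the arm holds its last target. There are 200 camera calls.

## Working session

There is one attempt and no reset: what is moved stays moved. The work goes in short steps, Python scripts to look and compute and a tool call to move; the robot and the scene stay as the last step left them, time stands still between calls to the robot, and variables do not carry over. Pictures are saved under pics/ and viewed, at most 10 in all, crops included, and the job is handed in when it is done.

Besides the shell and the picture viewer there is one more tool, called after ">>>" by a JSON object that holds its "api" and its "payload", one argument or row to a line. servo_tool: Moves the arm, as the interface text tells. Shift numbers are shares of 0.15 m and turn numbers shares of pi/2 rad, none past 1 either way. Its arguments: {"type":"object","properties":{"rows":{"type":"array","items":{"type":"number","minimum":-1,"maximum":1}},"newtons":{"type":"number"}},"required":["rows"]}

```bash
mkdir -p pics; python3 - <<'E'
from workcell import robot
import cv2,numpy as np
s=robot.read_state();print({k:np.round(v,3).tolist() for k,v in s.items()})
for n in("scene","side","wrist"):
    m=robot.camera_model(n);im=robot.get_image(n);cv2.imwrite(f"pics/{n}0.png",im)
    R=cv2.Rodrigues(np.array(m["rvec"]))[0];print(n,np.round(m["camera_matrix"],1).tolist(),"pos",(-R.T@np.array(m["tvec"]).ravel()).round(3),"fwd",R[2].round(3))
a=cv2.imread("pics/scene0.png");b=cv2.imread("pics/side0.png")
E
```

```text
{'t': 0.0, 'joint_positions': [-1.294, 0.468, -0.012, 1.604, 0.006, 1.071, -0.056], 'joint_velocities': [0.001, -0.0, 0.001, -0.001, -0.001, -0.001, -0.001], 'joint_efforts': [0.001, -52.057, -0.013, -24.375, -0.057, 0.017, 0.0], 'position': [0.204, 0.617, 0.233], 'orientation': [-0.0, 0.159, 0.987, -0.001], 'wrist_force': [0.549, 0.115, -0.394], 'moment': [0.01, -0.001, 0.024], 'finger_force': 0.0, 'opening': 0.092}
scene [[418.8, 0.0, 264.0], [0.0, 418.8, 189.7], [0.0, 0.0, 1.0]] pos [ 1.133 -0.294  1.092] fwd [-0.491  0.209 -0.846]
side [[468.0, 0.0, 263.8], [0.0, 468.0, 190.8], [0.0, 0.0, 1.0]] pos [0.268 0.738 0.957] fwd [ 0.24  -0.636 -0.734]
wrist [[343.0, 0.0, 258.4], [0.0, 343.0, 193.4], [0.0, 0.0, 1.0]] pos [0.133 0.641 0.384] fwd [ 0.254 -0.085 -0.963]
```

View pics/scene0.png

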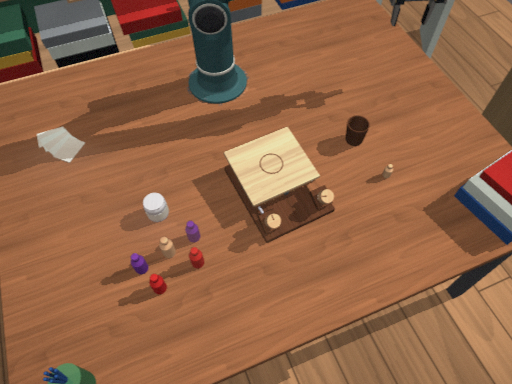

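View pics/side0.png

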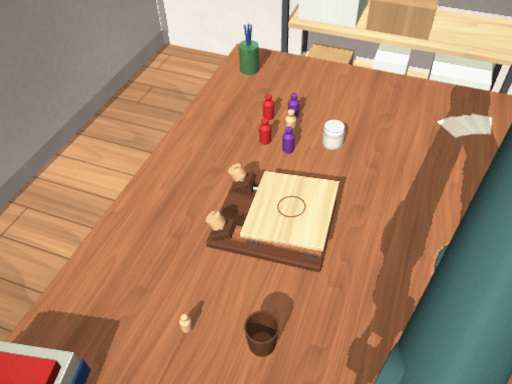

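```bash
python3 - <<'E'
import cv2,numpy as np
a=cv2.imread("pics/scene0.png")[122:247,215:345];b=cv2.imread("pics/side0.png")[155:275,200:350]
c=[cv2.resize(x,None,fx=f,fy=f,interpolation=cv2.INTER_CUBIC) for x,f in((a,3),(b,2.7),)]
H=400;o=np.zeros((600,800,3),np.uint8)
o[:375,:390]=c[0];h,w=c[1].shape[:2];o[:h,392:392+w]=c[1]
d=cv2.resize(cv2.imread("pics/scene0.png")[215:300,120:215],None,fx=2.4,fy=2.4,interpolation=cv2.INTER_CUBIC);o[380:380+d.shape[0],:d.shape[1]]=d
e=cv2.resize(cv2.imread("pics/side0.png")[85:160,250:355],None,fx=2.9,fy=2.9,interpolation=cv2.INTER_CUBIC);o[380:380+e.shape[0],392:392+e.shape[1]]=e
cv2.imwrite("pics/c1.png",o)
E
```

```text
(no output)
```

View pics/c1.png

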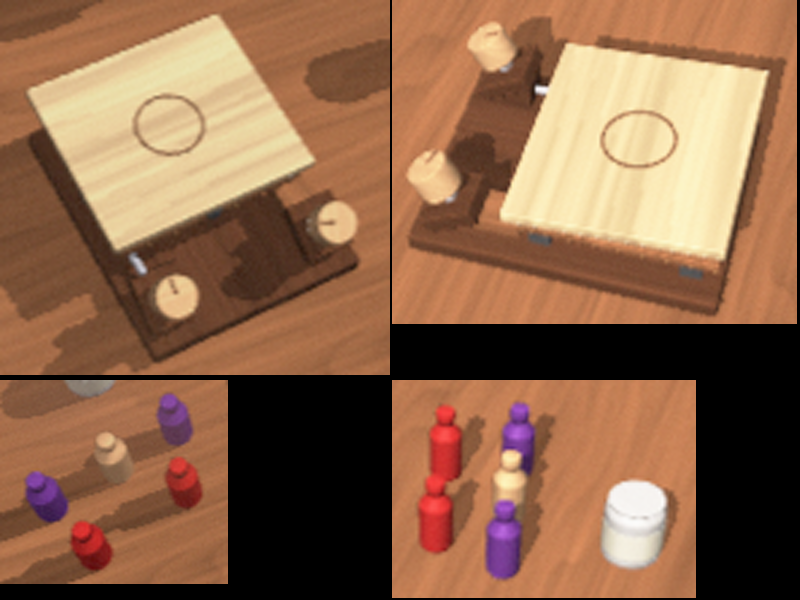

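View pics/wrist0.png

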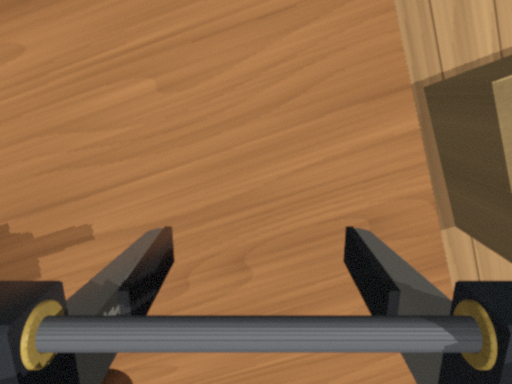

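```bash
cat > h.py <<'E'
from workcell import robot
import cv2,numpy as np
from scipy.optimize import least_squares
from scipy.spatial.transform import Rotation as Rt
def proj(m,P): return cv2.projectPoints(np.array(P,float).reshape(-1,1,3),np.array(m["rvec"],float),np.array(m["tvec"],float),np.array(m["camera_matrix"],float),None)[0].reshape(-1,2)
def onz(m,uv,z):
    R=cv2.Rodrigues(np.array(m["rvec"],float))[0];c=-R.T@np.array(m["tvec"],float).ravel()
    d=R.T@np.linalg.inv(m["camera_matrix"])@np.array([*uv,1]);return c+d*(z-c[2])/d[2]
def tri(obs): # [(model,uv)]
    f=lambda p:np.concatenate([proj(m,p)[0]-uv for m,uv in obs]);r=least_squares(f,[.6,0,.05]);return r.x,r.fun
C=np.array([[10,110,12],[10,-110,12],[-190,-110,12],[-190,110,12],[-90,0,12]])/1e3
def pts(p):
    x,y,yaw,ph,th,dx,dy,dz=p[:8]
    S=Rt.from_euler('z',yaw);o=np.array([x,y,0])
    B=Rt.from_rotvec([ph,0,0])*Rt.from_rotvec([0,th,0])   # +th raises -x edge; +ph raises +y side
    b=o+S.apply(B.apply(C)+np.array([.09,0,.08])+[dx,dy,dz])
    ax=np.array([-.5,0,.866]);ke=np.array([[-.169,.085,.079],[-.169,-.085,.079]])+.014*ax
    ke[1]=Rt.from_rotvec([ph,0,0]).apply(ke[1]-[0,-.085,.05])+[0,-.085,.05]
    pl=np.array([[-.19,.115,.02],[-.19,-.115,.02],[.1,-.115,.02],[.1,.115,.02]])
    return np.vstack([b,o+S.apply(ke),o+S.apply(pl)]) # 0-4 board corners/ring,5 roll,6 pitch,7.. plinth
def fit(obs,p0,w=None): # obs: [(model,{idx:uv})]
    def f(p):
        P=pts(p);r=[proj(m,P[[*d]])-np.array([*d.values()],float) for m,d in obs]
        return np.concatenate([np.vstack(r).ravel(),p[5:7]/.002,[(p[7]-.1*p[3])/.003]])
    return least_squares(f,p0,loss='soft_l1')
E
python3 - <<'E'
from h import *
s=robot.camera_model("scene");d=robot.camera_model("side")
F=lambda u,v:(215+u/3,122+v/3);G=lambda u,v:(200+(u-392)/2.7,155+v/2.7)
# board corners: +y=robot right(world -y); scene left
so={0:F(28,90),1:F(219,15),2:F(314,158),3:F(115,248),4:F(169,125),5:F(177,296),6:F(335,222),7:F(158,358),8:F(357,263)}
do={3:G(568,44),0:G(768,71),1:G(723,255),2:G(503,217),4:G(639,138),5:G(492,32),6:G(432,160),8:G(411,240),9:G(716,312)}
r=fit([(s,so),(d,do)],[.62,0,np.pi,0,-.08,0,0,0])
print(r.x.round(4),r.cost);print(r.fun.reshape(-1)[:36].reshape(-1,2).round(1).tolist());print(pts(r.x).round(4))
np.save("p.npy",r.x)
K=lambda u,v:(120+u/2.4,215+(v-380)/2.4);L=lambda u,v:(250+(u-392)/2.9,85+(v-380)/2.9)
for n,a,b in(("king",(107,438),(511,457)),("purR",(171,401),(505,510)),("purL",(37,481),(519,410)),("red1",(178,465),(434,483)),("red2",(84,528),(446,413))):
    q=tri([(s,K(*a)),(d,L(*b))]);print(n,q[0].round(4),q[1].round(1))
print("cup",onz(s,(357,124),.08),"small",onz(s,(389,167),.05),"tin",onz(s,(155,200),.07))
E
```

```text
[ 4.6950e-01  8.9000e-03  3.2179e+00 -4.0000e-04 -7.6500e-02 -3.0000e-04
 -8.0000e-04 -1.0000e-03] 16.965282442946265
[[-1.3, -0.9], [-0.7, -1.4], [0.3, 0.8], [-0.7, 0.3], [-0.4, -0.5], [-1.0, -0.5], [-0.0, -0.2], [-2.4, -1.0], [0.7, -1.7], [-0.7, 0.0], [0.1, 0.5], [0.4, 0.0], [-2.0, -0.7], [-0.2, 1.0], [-2.5, 1.4], [-2.5, 1.8], [-1.7, -1.7], [0.5, -1.7]]
[[ 0.3794 -0.1076  0.0917]
 [ 0.3626  0.1118  0.0918]
 [ 0.5615  0.127   0.0765]
 [ 0.5783 -0.0924  0.0764]
 [ 0.4705  0.0097  0.0841]
 [ 0.6515 -0.0624  0.0911]
 [ 0.6385  0.1071  0.0911]
 [ 0.6678 -0.0913  0.02  ]
 [ 0.6502  0.138   0.02  ]
 [ 0.3611  0.1159  0.02  ]
 [ 0.3786 -0.1134  0.02  ]]
king [ 0.5889 -0.3485  0.0854] [-0.4 -0.3 -0.5  0.3]
purR [ 0.5697 -0.2698  0.0815] [-0.5 -0.4 -0.6  0.3]
purL [ 0.6075 -0.4322  0.0827] [-0.5 -0.4 -0.7  0.4]
red1 [ 0.6497 -0.2857  0.083 ] [-0.1 -0.1 -0.1  0.1]
red2 [ 0.6794 -0.3991  0.0839] [-0.5 -0.4 -0.6  0.3]
cup [0.43253026 0.32336488 0.08      ] small [0.60003337 0.3463686  0.05      ] tin [ 0.45264061 -0.3406441   0.07      ]
```

The king (scene px 165,239) is the wooden pin in the middle of the coloured pins. The knobs are at scene px (274,221) for roll and (327,196) for pitch. The fitted positions match the given sizes, so I'm moving in for a close wrist view.

>>> {"api": "servo_tool", "payload": {
  "rows": [-0.25,-0.25,0,0,1,-0.5,-0.5,0,0,1,-0.75,-0.75,0,0,1,-1,-1,0,0,1,-1,-1,0,0,1],
  "newtons": 30
}}

```text
t: 0.65
position: [0.3026, 0.4222, 0.2335]
orientation: [0.001, 0.163, 0.987, -0.001]
wrist_force: [0.0, -0.3, 0.2]
opening: 0.0919
finger_force: 0.0
```

>>> {"api": "servo_tool", "payload": {
  "rows": [-0.25,-0.25,0,0,1,-0.5,-0.5,0,0,1,-0.75,-0.75,0,0,1,-1,-1,0,0,1,-1,-1,0,0,1]
}}

```text
t: 1.15
position: [0.3969, 0.2334, 0.2338]
orientation: [0.0, 0.163, 0.987, -0.0]
wrist_force: [0.4, 0.0, -0.3]
opening: 0.0916
finger_force: 0.0
```

>>> {"api": "servo_tool", "payload": {
  "rows": [-0.25,-0.25,0,-0.06,1,-0.5,-0.5,0,-0.12,1,-0.75,-0.75,0,-0.18,1,-1,-1,0,-0.25,1,-1,-1,0,-0.25,1]
}}

```text
t: 1.65
position: [0.492, 0.0442, 0.2338]
orientation: [0.001, -0.035, 0.999, -0.001]
wrist_force: [-0.3, 0.6, -0.2]
opening: 0.0921
finger_force: 0.0
```

```bash
cat >> h.py <<'E'
def st():
    s=robot.read_state();R=Rt.from_quat(np.roll(s["orientation"],-1)).as_matrix()
    print("t",round(s["t"],2),"p",s["position"].round(4) if hasattr(s["position"],"round") else np.round(s["position"],4),"yawY",round(np.degrees(np.arctan2(R[1,1],R[0,1])),1),"j",np.round(s["joint_positions"],2),"F",np.round(s["wrist_force"],1),"op",round(s["opening"],4),"ff",round(s["finger_force"],1))
    return s,R
def to(x,y,z,yawY=None):
    s,R=st();d=R.T@(np.array([x,y,z])-s["position"]);t=0
    if yawY is not None:
        t=-(yawY-np.degrees(np.arctan2(R[1,1],R[0,1])));t=((t+90)%180-90)/90
    print("shift shares",(d/.15).round(3),"turn share",round(t,3))
E
python3 -c "
from h import *
to(.5,.05,.25,94.4)"
```

```text
t 1.65 p [0.492  0.0442 0.2338] yawY 94.0 j [-0.43  0.2   0.31  1.99 -0.07  0.96  1.56] F [-0.3  0.6 -0.2] op 0.0921 ff 0.0
shift shares [-0.056  0.035 -0.108] turn share -0.005
```

```bash
cat >> h.py <<'E'
import json
def snap(n,tag):
    m=robot.camera_model(n);im=robot.get_image(n);cv2.imwrite(f"pics/{tag}.png",im)
    json.dump({k:np.array(v).tolist() for k,v in m.items()},open(f"pics/{tag}.json","w"));return im,m
E
python3 -c "
from h import *
snap('wrist','w1')"
```

>>> {"api": "servo_tool", "payload": {
  "rows": [-0.2,-0.15,0,0,1,-0.4,-0.3,0,0,1,-0.6,-0.45,0,0,1,-0.8,-0.6,0,0,1,-0.8,-0.6,0,0,1]
}}

```text
t: 2.2
position: [0.6191, -0.0338, 0.2327]
orientation: [0.0, -0.035, 0.999, -0.001]
wrist_force: [1.1, -0.0, -0.8]
opening: 0.0923
finger_force: 0.0
```

```bash
python3 -c "
from h import *
snap('wrist','w2');st()
a=cv2.imread('pics/w1.png');b=cv2.imread('pics/w2.png')
o=np.zeros((600,800,3),np.uint8)
o[:300,:400]=cv2.resize(a,(400,300),interpolation=cv2.INTER_AREA)
o[300:,400:]=cv2.resize(b,(400,300),interpolation=cv2.INTER_AREA)
cv2.imwrite('pics/c2.png',np.hstack([o[:300,:400],o[300:,400:]]))"
```

```text
t 2.25 p [ 0.6172 -0.0321  0.2325] yawY 94.1 j [-0.27  0.42  0.35  1.71 -0.16  1.04  1.78] F [-0.5  0.7 -0.3] op 0.0919 ff 0.0
```

View pics/c2.png

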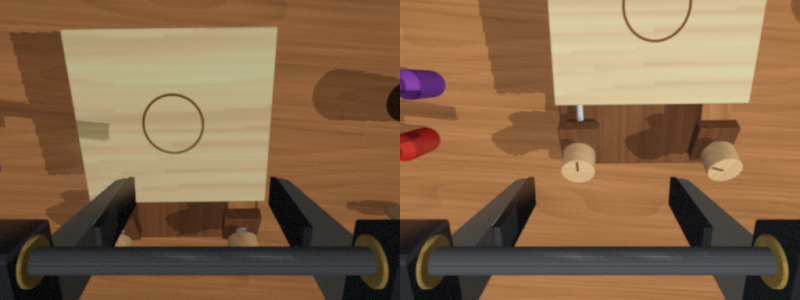

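```bash
cat >> h.py <<'E'
def board(im,thr=95,pad=6):
    """edge lines of the board's bright top as (vx,vy,x0,y0) for sides t,r,b,l of the picture, by sub-pixel gradient along scans"""
    g=cv2.GaussianBlur(im[:,:,0],(3,3),0).astype(float)
    m=(g>thr).astype(np.uint8);m=cv2.morphologyEx(m,cv2.MORPH_OPEN,np.ones((9,9)))
    n,l,s,_=cv2.connectedComponentsWithStats(m);k=1+np.argmax(s[1:,4]);c=max(cv2.findContours(cv2.morphologyEx((l==k).astype(np.uint8),cv2.MORPH_CLOSE,np.ones((15,15))),cv2.RETR_EXTERNAL,cv2.CHAIN_APPROX_NONE)[0],key=len)[:,0].astype(float)
    return c,s[k]
def sides(c,H=384,W=512):
    q=cv2.approxPolyDP(cv2.convexHull(c.astype(np.int32)),12,True)[:,0].astype(float);out=[]
    for i in range(len(q)):
        a,b=q[i],q[(i+1)%len(q)];L=np.linalg.norm(b-a);u=(b-a)/L
        t=(c-a)@u;d=(c-a)@[-u[1],u[0]];s=c[(t>.06*L)&(t<.94*L)&(abs(d)<4)]
        s=s[(s[:,0]>1)&(s[:,1]>1)&(s[:,0]<W-2)&(s[:,1]<H-2)]
        if len(s)>25: out.append((q[i],q[(i+1)%len(q)],cv2.fitLine(s.astype(np.float32),cv2.DIST_HUBER,0,.01,.01).ravel()))
    return out
def isect(l1,l2):
    A=np.array([[l1[0],-l2[0]],[l1[1],-l2[1]]]);t=np.linalg.solve(A,[l2[2]-l1[2],l2[3]-l1[3]]);return l1[2:]+t[0]*l1[:2]
E
python3 - <<'E'
from h import *
for t in("w1","w2","scene0","side0"):
    im=cv2.imread(f"pics/{t}.png");c,s=board(im,95);print(t,s)
    if t=="scene0" or t=="side0": im=im
    for a,b,l in sides(c): print(a,b,l.round(3))
E
```

```text
w1 [   79    35   276   223 48510]
[354.  35.] [337. 256.] [ 7.60000e-02 -9.97000e-01  3.45964e+02  1.45500e+02]
[337. 256.] [114. 249.] [ 1.000e+00 -1.600e-02  2.861e+02  2.564e+02]
[114. 249.] [79. 38.] [  0.173   0.985  95.493 140.924]
[79. 38.] [354.  35.] [ 1.0000e+00 -1.2000e-02  2.1650e+02  3.6289e+01]
w2 [  189     0   280   145 31729]
[468.   0.] [446. 131.] [ 1.6900e-01 -9.8600e-01  4.5781e+02  6.5500e+01]
[446. 131.] [198. 133.] [ 1.000e+00 -9.000e-03  3.470e+02  1.325e+02]
[198. 133.] [189.   0.] [7.10000e-02 9.97000e-01 1.93328e+02 6.65000e+01]
scene0 [ 227  129   90   74 4287]
[289. 129.] [316. 177.] [  0.547   0.837 301.3   147.1  ]
[316. 177.] [252. 202.] [  0.916  -0.401 283.9   191.4  ]
[252. 202.] [227. 150.] [  0.489   0.872 235.5   173.3  ]
[227. 150.] [289. 129.] [  0.929  -0.37  258.7   137.5  ]
side0 [    0     0   283   205 28790]
[282.   0.] [281.  51.] [ -0.    1.  282.   25.8]
```

```bash
cat >> h.py <<'E'
def mdl(t):
    return {k:np.array(v) for k,v in json.load(open(f"pics/{t}.json")).items()}
def ring(im,box):
    x0,y0,x1,y1=box;g=cv2.cvtColor(im[y0:y1,x0:x1],cv2.COLOR_BGR2GRAY)
    b=cv2.morphologyEx(g,cv2.MORPH_BLACKHAT,np.ones((9,9)));_,m=cv2.threshold(b,0,255,cv2.THRESH_OTSU)
    c=max(cv2.findContours(m,cv2.RETR_EXTERNAL,cv2.CHAIN_APPROX_NONE)[0],key=lambda c:cv2.boundingRect(c)[2])
    e=cv2.fitEllipse(c);return np.array(e[0])+[x0,y0],e[1]
def order(c,S): # corners from 4 sides keyed by image quad order, outward .5 px
    cen=c.mean(0);L=[]
    for a,b,l in S:
        n=np.array([-l[1],l[0]]);p=l[2:]; n=n*np.sign((p-cen)@n);L.append(np.r_[l[:2],p+.5*n])
    return L
E
python3 - <<'E'
from h import *
def corners(t):
    c,s=board(cv2.imread(f"pics/{t}.png"));S=sides(c);return order(c,S)
L=corners("w1") # r,b,l,t
w1={0:isect(L[2],L[3]),1:isect(L[3],L[0]),2:isect(L[0],L[1]),3:isect(L[1],L[2])}
rc,ax=ring(cv2.imread("pics/w1.png"),(160,100,290,215));print("ring",rc,ax);w1[4]=rc
L=corners("w2");w2={2:isect(L[0],L[1]),3:isect(L[1],L[2])}
L=corners("scene0") # r,b,l,t of scene picture: 1-2 ,2-3, 3-0, 0-1
sc={1:isect(L[3],L[0]),2:isect(L[0],L[1]),3:isect(L[1],L[2]),0:isect(L[2],L[3])}
F=lambda u,v:(215+u/3,122+v/3);G=lambda u,v:(200+(u-392)/2.7,155+v/2.7)
sc[5]=F(177,296);sc[6]=F(335,222)
do={3:G(568,44),0:G(768,71),1:G(723,255),2:G(503,217),4:G(639,138),5:G(492,32),6:G(432,160)}
s=robot.camera_model("scene");d=robot.camera_model("side")
p0=np.load("p.npy")
for ob in([(mdl("w1"),w1),(mdl("w2"),w2)],[(mdl("w1"),w1),(mdl("w2"),w2),(s,sc),(d,do)],[(s,sc)],[(d,do)]):
    r=fit(ob,p0);print(r.x.round(4),r.cost.round(2));print(r.fun[:-3].reshape(-1,2).round(1).tolist())
    if len(ob)==4: np.save("p.npy",r.x);print(pts(r.x)[4:7].round(4),"w2 knob pred",proj(mdl("w2"),pts(r.x)[5:7]))
E
```

```text
ring [221.12214661 157.73859787] (76.2046890258789, 79.4571304321289)
[ 4.7020e-01  1.0000e-02  3.2257e+00 -5.8000e-03 -6.7100e-02  0.0000e+00
  0.0000e+00 -2.5000e-03] 2.71
[[0.0, -0.1], [0.0, -1.5], [0.8, 0.5], [-0.2, -0.7], [0.6, 0.8], [-0.9, -0.1], [-0.4, 0.8]]
[ 4.6950e-01  7.1000e-03  3.2245e+00 -5.0000e-03 -7.1600e-02 -9.0000e-04
 -2.8000e-03 -1.9000e-03] 12.85
[[-0.4, -0.4], [0.3, -1.4], [0.5, 0.5], [-0.3, -0.9], [0.5, 0.9], [-1.3, -0.0], [-0.6, 0.5], [-0.6, 0.3], [-0.5, -0.7], [0.1, -0.2], [0.5, 0.4], [-1.2, -0.2], [-0.4, -0.3], [-1.2, 0.3], [-0.4, 0.7], [0.5, 0.0], [-2.0, -0.5], [-0.4, 1.2], [-2.6, 1.2], [-2.1, 1.6]]
[[ 0.4708  0.01    0.0837]
 [ 0.6519 -0.063   0.0911]
 [ 0.6379  0.1062  0.0911]] w2 knob pred [[223.68244105 219.63940725]
 [411.5764737  217.58990309]]
[ 4.7110e-01  9.7000e-03  3.2206e+00 -3.1000e-03 -8.5400e-02 -1.0000e-04
 -2.0000e-04  2.0000e-04] 0.52
[[-0.2, 0.2], [-0.5, -0.1], [0.0, 0.0], [0.6, 0.1], [-0.4, -0.1], [0.5, 0.0]]
[ 4.6690e-01  4.4000e-03  3.2089e+00  9.3000e-03 -1.0560e-01 -2.3000e-03
 -1.2000e-03 -1.3000e-03] 3.39
[[0.6, 0.2], [0.9, -0.4], [0.4, -0.7], [-1.2, -0.5], [0.4, 0.8], [-0.5, 0.2], [-0.9, 0.3]]
```

```bash
python3 - <<'E'
from h import *
im=cv2.imread("pics/w2.png");p=np.load("p.npy");m=mdl("w2")
o=cv2.resize(im[145:245,190:450],None,fx=3,fy=3,interpolation=cv2.INTER_CUBIC)
for q in proj(m,pts(p)[5:7]): cv2.circle(o,tuple(int(v) for v in (q-[190,145])*3),3,(255,0,0),-1)
cv2.imwrite("pics/c3.png",o)
E
```

```text
(no output)
```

View pics/c3.png

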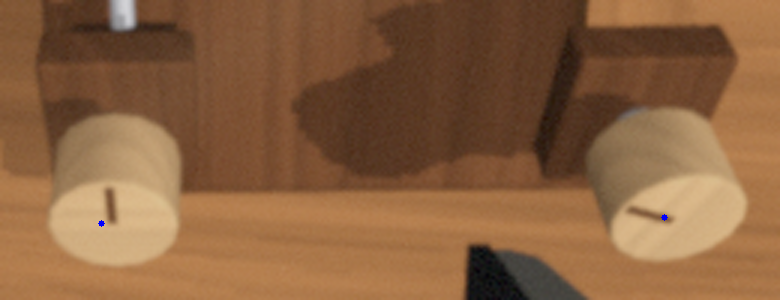

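```bash
python3 - <<'E'
from h import *
m=mdl("w2")
for uv in((228.3,219.3),(416.7,216)): print(onz(m,uv,.091).round(4))
p=np.load("p.npy");s=robot.camera_model("scene");d=robot.camera_model("side")
F=lambda u,v:(215+u/3,122+v/3);G=lambda u,v:(200+(u-392)/2.7,155+v/2.7)
print(tri([(m,(228.3,219.3)),(s,F(177,296)),(d,G(492,32))]));print(tri([(m,(416.7,216)),(s,F(335,222)),(d,G(432,160))]))
to(.638,.109,.19,94.4)
E
```

```text
[ 0.6514 -0.0589  0.091 ]
[0.6361 0.1106 0.091 ]
(array([ 0.64997439, -0.05935102,  0.09441129]), array([-0.7871191 , -0.18274586, -0.20031168, -1.87951663, -2.49906628,
        1.42306248]))
(array([0.63460674, 0.10735811, 0.09632713]), array([-0.59909827,  0.18638866, -0.34678007, -2.3397266 , -1.26713331,
        0.89765823]))
t 2.25 p [ 0.6172 -0.0321  0.2325] yawY 94.1 j [-0.27  0.42  0.35  1.71 -0.16  1.04  1.78] F [-0.5  0.7 -0.3] op 0.0919 ff 0.0
shift shares [-0.207  0.928  0.283] turn share -0.003
```

>>> {"api": "servo_tool", "payload": {
  "rows": [-0.05,0.25,0.08,-0.09,1,-0.1,0.5,0.16,-0.18,1,-0.15,0.75,0.24,-0.28,1,-0.17,0.93,0.28,-0.29,1,-0.17,0.93,0.28,-0.29,1]
}}

```text
t: 2.75
position: [0.6289, 0.1168, 0.1901]
orientation: [-0.001, -0.266, 0.964, 0.002]
wrist_force: [-0.5, 0.3, 0.1]
opening: 0.0916
finger_force: 0.0
```

```bash
python3 -c "
from h import *
to(.631,.1095,.083)"
```

```text
t 2.75 p [0.6289 0.1168 0.1901] yawY 120.9 j [-0.38  0.5   0.2   1.68 -0.12  0.98  1.97] F [-0.5  0.3  0.1] op 0.0916 ff 0.0
shift shares [ 0.012 -0.053  0.714] turn share 0
```

>>> {"api": "servo_tool", "payload": {
  "rows": [0.0,-0.03,0.25,0,1,0.0,-0.05,0.5,0,1,0.0,-0.05,0.69,0,1,0,-0.05,0.69,0,0.4,0,-0.05,0.69,0,0],
  "newtons": 30
}}

```text
t: 3.25
position: [0.635, 0.1023, 0.0887]
orientation: [-0.0, -0.261, 0.965, 0.0]
wrist_force: [-0.7, -1.2, 0.2]
opening: 0.0781
finger_force: 0.0
```

>>> {"api": "servo_tool", "payload": {
  "rows": [0,0,0,0,0,0,0,0,0,0,0,0,0,0,0,0,0,0,0,0,0,0,0,0,0]
}}

```text
t: 3.75
position: [0.6329, 0.1088, 0.0895]
orientation: [-0.001, -0.263, 0.965, 0.004]
wrist_force: [-8.2, 10.5, 7.9]
opening: 0.0424
finger_force: 30.2
```

```bash
python3 -c "
from h import *
to(.633,.1095,.087)"
```

```text
t 3.75 p [0.6329 0.1088 0.0895] yawY 120.4 j [-0.35  0.62  0.18  1.73 -0.16  0.81  2.01] F [-8.2 10.5  7.9] op 0.0424 ff 30.2
shift shares [-0.003  0.003  0.017] turn share 0
```

Gripped. Now I'll turn it clockwise by 50°.

>>> {"api": "servo_tool", "payload": {
  "rows": [0,0,0,0.09,0,0,0,0,0.18,0,0,0,0,0.27,0,0,0,0,0.36,0,0,0,0,0.45,0]
}}

```text
t: 4.25
position: [0.6313, 0.108, 0.0879]
orientation: [-0.004, 0.088, 0.996, 0.002]
wrist_force: [-7.5, 9.7, 4.7]
opening: 0.0409
finger_force: 31.3
```

>>> {"api": "servo_tool", "payload": {
  "rows": [0,0,0,0.06,0,0,0,0,0.12,0,0,0,0,0.12,0,0,0,0,0.12,0.5,0,0,0,0.12,1]
}}

```text
t: 4.75
position: [0.6353, 0.1039, 0.0889]
orientation: [0.0, 0.181, 0.983, 0.001]
wrist_force: [0.2, -0.2, -0.1]
opening: 0.0518
finger_force: 0.0
```

>>> {"api": "servo_tool", "payload": {
  "rows": [0,0,0,0,1,0,0,-0.2,0,1,0,0,-0.45,0,1,0,0,-0.7,-0.09,1,0,0,-0.7,-0.18,1]
}}

```text
t: 5.25
position: [0.639, 0.1009, 0.1994]
orientation: [0.005, 0.04, 0.999, 0.001]
wrist_force: [-0.0, -0.5, 1.1]
opening: 0.0908
finger_force: 0.0
```

```bash
python3 - <<'E'
from h import *
st();snap("scene","scene1");snap("side","side1");im,_=snap("wrist","w3")
a=cv2.imread("pics/scene1.png")[122:247,215:345];b=cv2.imread("pics/scene0.png")[122:247,215:345]
o=np.zeros((540,800,3),np.uint8);o[:375//3*2,:260]=cv2.resize(a,None,fx=2,fy=2);o[250:500,:260]=cv2.resize(b,None,fx=2,fy=2)
o[:384,280:792]=im
cv2.imwrite("pics/c4.png",o)
E
```

```text
t 5.25 p [0.639  0.1009 0.1994] yawY 85.4 j [-0.5   0.51  0.4   1.67 -0.23  1.    1.47] F [-0.  -0.5  1.1] op 0.0908 ff 0.0
```

View pics/c4.png

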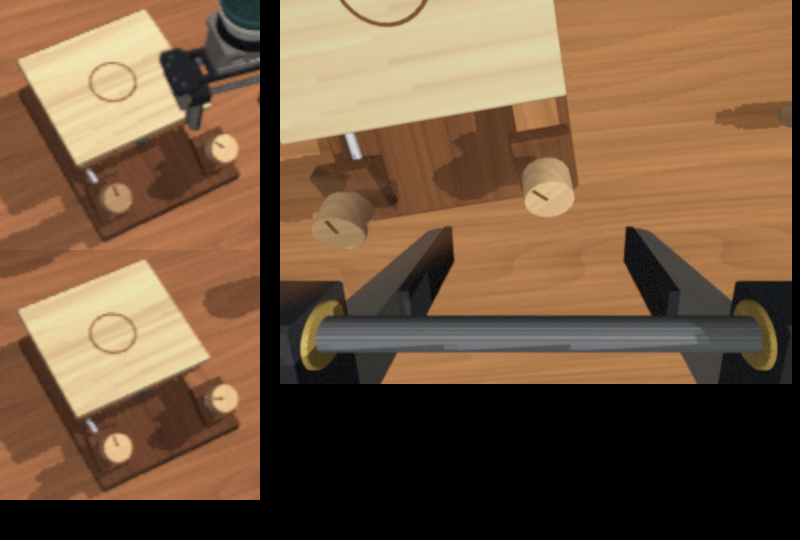

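The pitch knob turned about 45° clockwise (wrist picture: line now up-left, disc at about px 268,202). The grip held, so I'll do a second stroke.

>>> {"api": "servo_tool", "payload": {
  "rows": [0,0,0,-0.09,1,0,0,0,-0.18,1,0,0,0,-0.27,1,0,0,0.25,-0.36,1,0,0,0.25,-0.4,1]
}}

```text
t: 5.9
position: [0.6318, 0.1009, 0.1501]
orientation: [-0.005, -0.269, 0.963, 0.0]
wrist_force: [-0.1, 0.0, 0.0]
opening: 0.092
finger_force: 0.0
```

```bash
python3 -c "
from h import *
to(.633,.1085,.087,120)"
```

```text
t 5.9 p [0.6318 0.1009 0.1501] yawY 121.2 j [-0.39  0.55  0.24  1.7  -0.16  0.92  2.03] F [-0.1  0.   0. ] op 0.092 ff 0.0
shift shares [-0.037  0.038  0.42 ] turn share 0.013
```

>>> {"api": "servo_tool", "payload": {
  "rows": [-0.04,0.04,0.2,0,1,-0.04,0.04,0.42,0,1,-0.04,0.04,0.42,0,0,-0.04,0.04,0.42,0,0,-0.04,0.04,0.42,0,0]
}}

```text
t: 6.4
position: [0.6383, 0.1097, 0.0939]
orientation: [0.001, -0.268, 0.963, -0.0]
wrist_force: [-0.5, 1.0, -0.0]
opening: 0.0703
finger_force: 0.0
```

>>> {"api": "servo_tool", "payload": {
  "rows": [0,0,0,0,0,0,0,0,0,0,0,0,0,0,0,0,0,0,0,0,0,0,0,0,0]
}}

```text
t: 6.9
position: [0.6373, 0.1112, 0.0933]
orientation: [0.0, -0.269, 0.963, 0.001]
wrist_force: [-2.4, 2.7, 5.2]
opening: 0.0415
finger_force: 29.5
```

>>> {"api": "servo_tool", "payload": {
  "rows": [0,0,0,0.09,0,0,0,0,0.18,0,0,0,0,0.27,0,0,0,0,0.36,0,0,0,0,0.36,0]
}}

```text
t: 7.4
position: [0.6382, 0.1086, 0.0932]
orientation: [0.001, 0.01, 1.0, -0.002]
wrist_force: [1.0, -2.7, 4.4]
opening: 0.0395
finger_force: 30.4
```

>>> {"api": "servo_tool", "payload": {
  "rows": [0,0,0,0,0.5,0,0,0,0,1,0,0,0,0,1,0,0,-0.3,0,1,0,0,-0.6,0,1]
}}

```text
t: 7.9
position: [0.6361, 0.11, 0.1818]
orientation: [-0.002, 0.01, 1.0, -0.0]
wrist_force: [0.9, 0.2, 0.5]
opening: 0.0756
finger_force: 0.0
```

```bash
python3 -c "
from h import *
to(.53,.01,.245,95)"
```

```text
t 7.9 p [0.6361 0.11   0.1818] yawY 88.8 j [-0.52  0.53  0.4   1.68 -0.24  0.99  1.52] F [0.9 0.2 0.5] op 0.0756 ff 0.0
shift shares [ 0.695 -0.682 -0.418] turn share -0.069
```

>>> {"api": "servo_tool", "payload": {
  "rows": [0.22,-0.2,-0.15,0,1,0.45,-0.4,-0.3,0,1,0.68,-0.6,-0.45,-0.03,1,0.9,-0.7,-0.45,-0.07,1,0.9,-0.7,-0.45,-0.07,1]
}}

```text
t: 8.4
position: [0.4966, 0.0056, 0.2508]
orientation: [-0.0, -0.043, 0.999, 0.001]
wrist_force: [-0.4, -0.1, -0.0]
opening: 0.0922
finger_force: 0.0
```

```bash
cat >> h.py <<'E'
def meas(tags,box=True,show=True):
    """board pose from wrist views with the whole board seen; image top = near robot"""
    obs=[]
    for t in tags:
        im=cv2.imread(f"pics/{t}.png");c,s=board(im);L=order(c,sides(c))
        if len(L)!=4: print(t,"sides",len(L),s);continue
        P=np.array([isect(L[i],L[(i+1)%4]) for i in range(4)]);cen=P.mean(0)
        d={}
        for q in P: d[{(-1,-1):0,(1,-1):1,(1,1):2,(-1,1):3}[tuple(np.sign(q-cen).astype(int))]]=q
        k=cen.astype(int);r,ax=ring(im,(k[0]-65,k[1]-65,k[0]+65,k[1]+65))
        if ax[1]/ax[0]<1.2 and ax[0]>45: d[4]=r
        else: print("ring?",ax)
        obs.append((mdl(t),d))
    r=fit(obs,np.load("p.npy"))
    if show: print(tags,r.x.round(4),"cost",r.cost.round(2),r.fun[:-3].reshape(-1,2).round(1).tolist())
    return r.x,obs
E
python3 - <<'E'
from h import *
st();snap("wrist","w4");snap("scene","scene2");snap("side","side2")
meas(["w1"]);meas(["w4"])
E
```

```text
t 8.4 p [0.4966 0.0056 0.2508] yawY 94.9 j [-0.48  0.19  0.46  1.98 -0.1   1.    1.68] F [-0.4 -0.1 -0. ] op 0.0922 ff 0.0
['w1'] [ 4.706e-01  1.000e-02  3.224e+00  1.100e-03 -7.250e-02 -0.000e+00
  0.000e+00 -2.500e-03] cost 1.43 [[0.0, 0.2], [-0.3, -0.6], [-0.2, 0.1], [-0.1, -0.5], [0.6, 1.2]]
['w4'] [ 4.7070e-01  1.0800e-02  3.2235e+00  9.0000e-04 -1.9400e-02  0.0000e+00
  0.0000e+00 -2.3000e-03] cost 0.74 [[0.0, 0.1], [-0.1, -0.4], [-0.2, -0.0], [0.0, -0.3], [0.2, 0.8]]
```

>>> {"api": "servo_tool", "payload": {
  "rows": [0,0.1,-0.05,0,1,0,0.3,-0.1,0,1,0,0.5,-0.1,0,1,0,0.5,-0.1,0,1,0,0.5,-0.1,0,1]
}}

```text
t: 9.05
position: [0.4941, 0.0839, 0.2644]
orientation: [-0.0, -0.046, 0.999, -0.001]
wrist_force: [-0.4, -0.3, 0.3]
opening: 0.0917
finger_force: 0.0
```

```bash
python3 - <<'E'
from h import *
st();snap("wrist","w5")
meas(["w5"]);meas(["w4","w5"])
E
```

```text
t 9.05 p [0.4941 0.0839 0.2644] yawY 95.2 j [-0.59  0.18  0.4   1.95 -0.08  1.03  1.51] F [-0.4 -0.3  0.3] op 0.0917 ff 0.0
['w5'] [ 4.7030e-01  9.9000e-03  3.2229e+00 -5.3000e-03 -2.1600e-02  0.0000e+00
 -0.0000e+00 -2.0000e-03] cost 0.76 [[-0.1, -0.6], [-0.3, 0.2], [-0.0, -0.2], [-0.0, -0.1], [0.4, 0.9]]
['w4', 'w5'] [ 4.7050e-01  1.0400e-02  3.2233e+00 -1.0000e-03 -1.9700e-02 -0.0000e+00
  0.0000e+00 -2.1000e-03] cost 2.42 [[-0.3, 0.1], [-0.5, -0.6], [-0.7, -0.4], [-0.2, -0.7], [-0.2, 0.6], [0.4, -0.3], [0.2, 0.2], [0.2, 0.3], [0.3, 0.1], [0.9, 1.1]]
```

>>> {"api": "servo_tool", "payload": {
  "rows": [0,-0.2,0,0.09,1,0,-0.4,0,0.18,1,0,-0.6,0,0.27,1,0.1,-0.8,0,0.36,1,0.16,-0.8,0,0.45,1]
}}

```text
t: 9.6
position: [0.4797, -0.0446, 0.265]
orientation: [0.0, 0.311, 0.95, -0.001]
wrist_force: [-1.1, 1.0, -0.7]
opening: 0.092
finger_force: 0.0
```

>>> {"api": "servo_tool", "payload": {
  "rows": [0,0,0,0.09,1,0,0,0,0.18,1,0,0,0,0.27,1,0,0,0,0.36,1,0,0,0,0.45,1]
}}

```text
t: 10.1
position: [0.4804, -0.0402, 0.2649]
orientation: [0.0, 0.618, 0.786, -0.0]
wrist_force: [-0.2, 0.4, -0.1]
opening: 0.0922
finger_force: 0.0
```

>>> {"api": "servo_tool", "payload": {
  "rows": [0,0,0,0.09,1,0,0,0,0.09,1,0,0,0,0.09,1,0,0,0,0.09,1,0,0,0,0.09,1]
}}

```text
t: 10.6
position: [0.4802, -0.0392, 0.265]
orientation: [0.0, 0.669, 0.743, -0.0]
wrist_force: [-0.3, -0.5, 0.7]
opening: 0.0918
finger_force: 0.0
```

```bash
sed -i 's/^        for q in P: d.*$/        pc=proj(mdl(t),pts(np.load("p.npy"))[:4])\n        for q in P: d[int(np.argmin(np.linalg.norm(pc-q,axis=1)))]=q/' h.py
python3 - <<'E'
from h import *
st();snap("wrist","w6")
meas(["w6"]);meas(["w4","w5","w6"])
E
```

```text
t 10.6 p [ 0.4802 -0.0392  0.265 ] yawY 6.0 j [-0.59  0.15  0.67  2.   -0.11  1.02  0.24] F [-0.3 -0.5  0.7] op 0.0918 ff 0.0
w6 sides 3 [  140     0   232   236 45600]Traceback (most recent call last):
  File "<stdin>", line 3, in <module>
  File "h.py", line 81, in meas
    r=fit(obs,np.load("p.npy"))
  File "h.py", line 25, in fit
    return least_squares(f,p0,loss='soft_l1')
    return func(*args, **kwargs)
    vector_fun = VectorFunction(
        fun_wrapped,
    ...<6 lines>...
        workers=workers
    )
    self._update_fun()
    ~~~~~~~~~~~~~~~~^^
    self.f = self.fun_wrapped(xp_copy(self.x))
             ~~~~~~~~~~~~~~~~^^^^^^^^^^^^^^^^^
    return np.atleast_1d(self.fun(x))
                         ~~~~~~~~^^^
    return self.f(x, *self.args, **self.kwargs)
           ~~~~~~^^^^^^^^^^^^^^^^^^^^^^^^^^^^^^
  File "h.py", line 24, in f
    return np.concatenate([np.vstack(r).ravel(),p[5:7]/.002,[(p[7]-.1*p[3])/.003]])
                           ~~~~~~~~~^^^
    return _nx.concatenate(arrs, 0, dtype=dtype, casting=casting)
           ~~~~~~~~~~~~~~~^^^^^^^^^^^^^^^^^^^^^^^^^^^^^^^^^^^^^^^
ValueError: need at least one array to concatenate
```

>>> {"api": "servo_tool", "payload": {
  "rows": [0.15,0,-0.05,0,1,0.3,0.05,-0.1,0,1,0.35,0.05,-0.1,0,1,0.35,0.05,-0.1,0,1,0.35,0.05,-0.1,0,1]
}}

```text
t: 11.15
position: [0.4818, 0.0131, 0.2797]
orientation: [-0.0, 0.669, 0.743, -0.0]
wrist_force: [0.5, -0.6, -0.6]
opening: 0.0922
finger_force: 0.0
```

```bash
python3 - <<'E'
from h import *
st();snap("wrist","w7")
meas(["w7"]);meas(["w4","w5","w7"]);to(.633,.1085,.15,111)
E
```

```text
t 11.15 p [0.4818 0.0131 0.2797] yawY 5.9 j [-0.67  0.13  0.63  1.98 -0.09  1.06  0.11] F [ 0.5 -0.6 -0.6] op 0.0922 ff 0.0
['w7'] [ 4.7030e-01  1.0400e-02  3.2216e+00 -2.3000e-03 -2.5500e-02  0.0000e+00
 -0.0000e+00 -2.0000e-03] cost 0.31 [[0.2, -0.1], [-0.2, -0.2], [-0.1, 0.1], [-0.2, -0.0], [0.2, 0.2]]
['w4', 'w5', 'w7'] [ 4.7040e-01  1.0400e-02  3.2229e+00 -5.0000e-04 -2.0000e-02 -0.0000e+00
 -0.0000e+00 -2.3000e-03] cost 2.78 [[-0.4, -0.0], [-0.5, -0.8], [-0.6, -0.5], [-0.2, -0.7], [-0.2, 0.4], [0.5, -0.3], [0.2, 0.1], [0.2, 0.1], [0.5, -0.0], [1.0, 1.0], [0.4, -0.4], [0.2, 0.2], [0.1, 0.1], [-0.1, 0.2], [0.3, 0.3]]
t 11.2 p [0.4819 0.0129 0.2798] yawY 5.9 j [-0.67  0.13  0.63  1.98 -0.09  1.06  0.11] F [1.  0.1 0.3] op 0.092 ff 0.0
shift shares [0.531 1.068 0.864] turn share 0.832
```

>>> {"api": "servo_tool", "payload": {
  "rows": [0.15,0.25,0,0.09,1,0.3,0.5,0,0.18,1,0.45,0.75,0.1,0.27,1,0.53,1,0.2,0.36,1,0.53,1,0.3,0.45,1]
}}

```text
t: 11.7
position: [0.6262, 0.1106, 0.2329]
orientation: [0.001, 0.886, 0.464, -0.0]
wrist_force: [0.0, -0.4, -0.5]
opening: 0.092
finger_force: 0.0
```

>>> {"api": "servo_tool", "payload": {
  "rows": [0,0,0.1,0.09,1,0,0,0.2,0.18,1,0,0,0.3,0.27,1,0,0,0.4,0.35,1,0,0,0.4,0.35,1]
}}

```text
t: 12.2
position: [0.6218, 0.1073, 0.1728]
orientation: [0.001, 0.978, 0.207, -0.002]
wrist_force: [0.5, -0.3, -0.3]
opening: 0.0919
finger_force: 0.0
```

```bash
python3 - <<'E'
from h import *
to(.636,.1095,.090,114)
E
```

```text
t 12.2 p [0.6218 0.1073 0.1728] yawY -66.1 j [-0.78  0.6   0.78  1.74 -0.49  1.01 -0.97] F [ 0.5 -0.3 -0.3] op 0.0919 ff 0.0
shift shares [0.095 0.025 0.551] turn share -0.001
```

>>> {"api": "servo_tool", "payload": {
  "rows": [0.09,0.02,0.25,0,1,0.09,0.02,0.54,0,1,0.09,0.02,0.54,0,1,0.09,0.02,0.54,0,0,0.09,0.02,0.54,0,0]
}}

```text
t: 12.7
position: [0.6383, 0.1109, 0.0968]
orientation: [0.0, 0.978, 0.208, 0.002]
wrist_force: [0.1, 0.3, -0.5]
opening: 0.0776
finger_force: 0.0
```

>>> {"api": "servo_tool", "payload": {
  "rows": [0,0,0,0,0,0,0,0,0,0,0,0,0,0,0,0,0,0,0,0,0,0,0,0,0]
}}

```text
t: 13.2
position: [0.6374, 0.1105, 0.0945]
orientation: [0.001, 0.978, 0.207, 0.001]
wrist_force: [1.6, -2.4, 0.6]
opening: 0.0406
finger_force: 29.4
```

>>> {"api": "servo_tool", "payload": {
  "rows": [0,0,0,0.09,0,0,0,0,0.18,0,0,0,0,0.27,0,0,0,0,0.36,0,0,0,0,0.39,0]
}}

```text
t: 13.7
position: [0.6403, 0.1076, 0.0962]
orientation: [0.003, 0.995, -0.098, 0.004]
wrist_force: [6.8, -5.8, 5.7]
opening: 0.0397
finger_force: 31.7
```

>>> {"api": "servo_tool", "payload": {
  "rows": [0,0,0,0,0,0,0,0,0,1,0,0,0,0,1,0,0,0,0,1,0,0,-0.3,0,1]
}}

```text
t: 14.2
position: [0.6323, 0.1125, 0.1339]
orientation: [0.001, 0.995, -0.096, -0.006]
wrist_force: [1.6, 1.0, 0.4]
opening: 0.0693
finger_force: 0.0
```

```bash
python3 - <<'E'
from h import *
to(.445,.02,.27,95)
E
```

```text
t 14.2 p [0.6323 0.1125 0.1339] yawY -101.1 j [-0.83  0.73  0.89  1.73 -0.65  1.02 -1.46] F [1.6 1.  0.4] op 0.0693 ff 0.0
shift shares [-1.117  0.849 -0.892] turn share -0.179
```

>>> {"api": "servo_tool", "payload": {
  "rows": [0,0,-0.3,0,1,-0.3,0.2,-0.5,-0.05,1,-0.6,0.4,-0.7,-0.1,1,-0.9,0.65,-0.89,-0.15,1,-1,0.85,-0.89,-0.18,1]
}}

```text
t: 14.7
position: [0.4776, 0.0275, 0.2683]
orientation: [-0.0, 0.999, 0.047, -0.0]
wrist_force: [1.0, -0.2, 2.8]
opening: 0.0918
finger_force: 0.0
```

>>> {"api": "servo_tool", "payload": {
  "rows": [-0.05,0,0,0,1,-0.05,0,0,0,1,-0.05,0,0,0,1,-0.05,0,0,0,1,-0.05,0,0,0,1]
}}

```text
t: 15.2
position: [0.472, 0.0266, 0.2674]
orientation: [0.001, 0.999, 0.045, -0.0]
wrist_force: [-0.0, 0.3, -0.4]
opening: 0.0919
finger_force: 0.0
```

```bash
python3 - <<'E'
from h import *
st();snap("wrist","w8")
try: meas(["w8"])
except Exception as e: print(e)
E
```

```text
t 15.2 p [0.472  0.0266 0.2674] yawY -84.9 j [-1.13  0.19  1.14  2.03 -0.2   1.04 -1.38] F [-0.   0.3 -0.4] op 0.0919 ff 0.0
['w8'] [ 4.7000e-01  1.0300e-02  3.2255e+00  1.2000e-03  4.9000e-03 -0.0000e+00
  0.0000e+00 -3.2000e-03] cost 2.34 [[0.3, -0.4], [0.2, -0.6], [-1.8, 0.4], [0.7, 0.2], [-0.3, 0.5]]
```

>>> {"api": "servo_tool", "payload": {
  "rows": [0,0.05,-0.08,-0.09,1,-0.06,0.09,-0.08,-0.18,1,-0.06,0.09,-0.08,-0.27,1,-0.06,0.09,-0.08,-0.36,1,-0.06,0.09,-0.08,-0.45,1]
}}

```text
t: 15.75
position: [0.4639, 0.0119, 0.2796]
orientation: [0.0, 0.921, 0.39, -0.0]
wrist_force: [0.2, -0.5, -0.5]
opening: 0.0918
finger_force: 0.0
```

>>> {"api": "servo_tool", "payload": {
  "rows": [0,0,0,-0.09,1,0,0,0,-0.18,1,0,0,0,-0.27,1,0,0,0,-0.36,1,0,0,0,-0.45,1]
}}

```text
t: 16.25
position: [0.4639, 0.0118, 0.2795]
orientation: [0.0, 0.729, 0.684, -0.001]
wrist_force: [0.1, -1.1, 0.7]
opening: 0.0923
finger_force: 0.0
```

>>> {"api": "servo_tool", "payload": {
  "rows": [0,0,0,-0.09,1,0,0,0,-0.11,1,0,0,0,-0.11,1,0,0,0,-0.11,1,0,0,0,-0.11,1]
}}

```text
t: 16.75
position: [0.4637, 0.0119, 0.2797]
orientation: [0.0, 0.67, 0.743, -0.0]
wrist_force: [-0.8, -0.3, -0.1]
opening: 0.0921
finger_force: 0.0
```

```bash
python3 - <<'E'
from h import *
st();im,_=snap("wrist","w9");im8=cv2.imread("pics/w8.png")
try: meas(["w9"]);meas(["w8","w9"])
except Exception as e: print(e)
cv2.imwrite("pics/c5.png",np.hstack([cv2.resize(x,(400,300),interpolation=cv2.INTER_AREA) for x in(im8,im)]))
E
```

```text
t 16.75 p [0.4637 0.0119 0.2797] yawY 5.9 j [-0.96  0.1   0.94  2.03 -0.09  1.05  0.13] F [-0.8 -0.3 -0.1] op 0.0921 ff 0.0
['w9'] [ 4.7040e-01  1.0100e-02  3.2219e+00 -1.7300e-02 -6.0000e-03 -0.0000e+00
 -0.0000e+00 -1.9000e-03] cost 2.24 [[-0.1, 0.4], [2.2, -0.5], [-0.9, -0.6], [-0.1, -0.0], [0.1, 0.6]]
['w8', 'w9'] [ 4.7020e-01  1.0200e-02  3.2235e+00 -8.5000e-03  1.6000e-03 -0.0000e+00
 -0.0000e+00 -2.8000e-03] cost 5.25 [[0.2, -0.4], [0.0, -0.9], [-2.1, 0.7], [0.8, -0.4], [-0.1, 0.3], [-0.7, 0.0], [2.5, -0.0], [-1.0, -0.6], [-0.0, 0.1], [-0.2, 0.3]]
```

View pics/c5.png

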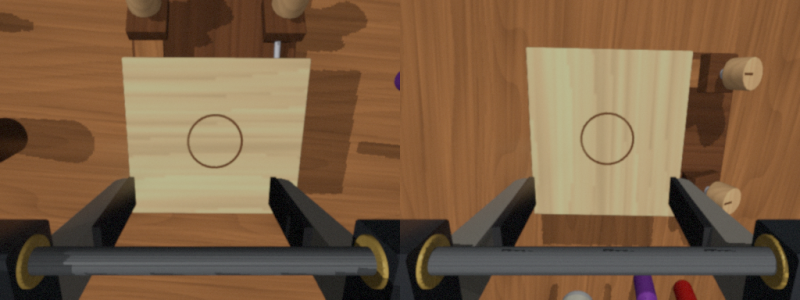

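```bash
sed -i 's/^        if len(s)>25/        s=s[(s[:,1]<222)|((s[:,0]>185)\&(s[:,0]<335))]\n        if len(s)>25/' h.py
python3 - <<'E'
from h import *
for t in(["w1"],["w4"],["w5"],["w7"],["w8"],["w9"],["w4","w5","w7"],["w8","w9"]): meas(t)
E
```

```text
['w1'] [ 4.7060e-01  1.0000e-02  3.2242e+00  3.4000e-03 -7.2100e-02 -0.0000e+00
 -0.0000e+00 -2.5000e-03] cost 1.7 [[0.2, 0.2], [-0.4, -0.8], [-0.2, 0.1], [-0.1, -0.4], [0.7, 1.2]]
['w4'] [ 4.7070e-01  1.0800e-02  3.2235e+00  9.0000e-04 -1.9400e-02  0.0000e+00
  0.0000e+00 -2.3000e-03] cost 0.74 [[0.0, 0.1], [-0.1, -0.4], [-0.2, -0.0], [0.0, -0.3], [0.2, 0.8]]
['w5'] [ 4.7040e-01  1.0100e-02  3.2251e+00  3.6000e-03 -1.9500e-02 -0.0000e+00
  0.0000e+00 -2.4000e-03] cost 1.58 [[-0.1, -0.5], [0.1, 0.4], [-0.3, -0.8], [-0.3, 0.1], [0.8, 0.9]]
['w7'] [ 4.7030e-01  1.0400e-02  3.2214e+00 -2.9000e-03 -2.5700e-02 -0.0000e+00
 -0.0000e+00 -2.0000e-03] cost 0.28 [[0.2, -0.1], [-0.1, -0.2], [-0.1, 0.1], [-0.2, -0.0], [0.2, 0.2]]
['w8'] [ 4.7000e-01  1.0300e-02  3.2229e+00 -4.0000e-04 -3.6000e-03 -0.0000e+00
  0.0000e+00 -2.6000e-03] cost 0.67 [[0.1, -0.2], [0.1, -0.2], [-0.2, 0.5], [0.3, -0.3], [-0.3, 0.4]]
['w9'] [ 4.704e-01  1.030e-02  3.222e+00 -3.700e-03 -8.400e-03  0.000e+00
  0.000e+00 -1.700e-03] cost 0.3 [[0.0, 0.2], [0.3, -0.2], [-0.1, -0.1], [-0.3, -0.2], [0.1, 0.3]]
['w4', 'w5', 'w7'] [ 4.7040e-01  1.0500e-02  3.2236e+00  2.7000e-03 -1.9600e-02 -0.0000e+00
  0.0000e+00 -2.4000e-03] cost 3.43 [[-0.3, -0.3], [-0.4, -0.6], [-0.6, -0.4], [-0.4, -0.7], [-0.0, 0.5], [0.5, -0.2], [0.3, 0.7], [-0.0, -0.9], [0.3, 0.1], [1.1, 1.0], [0.2, -0.6], [0.5, 0.2], [0.1, 0.3], [0.0, 0.2], [0.3, 0.1]]
['w8', 'w9'] [ 4.7020e-01  1.0300e-02  3.2225e+00 -9.0000e-04 -3.8000e-03 -0.0000e+00
 -0.0000e+00 -2.4000e-03] cost 0.95 [[0.2, -0.3], [0.2, -0.3], [-0.3, 0.4], [0.3, -0.6], [-0.2, 0.2], [-0.3, 0.1], [0.2, -0.1], [-0.2, -0.3], [-0.3, -0.1], [-0.1, 0.1]]
```

```bash
python3 - <<'E'
from h import *
to(.630,.109,.19,103)
E
```

```text
t 16.8 p [0.4637 0.0119 0.2797] yawY 5.9 j [-0.96  0.1   0.94  2.03 -0.09  1.05  0.13] F [-0.2 -0.8  0.1] op 0.0918 ff 0.0
shift shares [0.529 1.17  0.598] turn share 0.922
```

>>> {"api": "servo_tool", "payload": {
  "rows": [0.13,0.25,0,0.09,1,0.26,0.5,0,0.18,1,0.4,0.75,0.1,0.27,1,0.53,1,0.2,0.36,1,0.53,1,0.3,0.45,1]
}}

```text
t: 17.3
position: [0.6077, 0.1112, 0.2326]
orientation: [0.001, 0.885, 0.466, -0.0]
wrist_force: [-0.4, -0.0, -0.6]
opening: 0.0919
finger_force: 0.0
```

>>> {"api": "servo_tool", "payload": {
  "rows": [0,0,0.1,0.09,1,0,0,0.2,0.18,1,0,0,0.3,0.27,1,0,0,0.3,0.36,1,0,0,0.3,0.45,1]
}}

```text
t: 17.8
position: [0.6043, 0.1068, 0.189]
orientation: [0.0, 0.992, 0.127, -0.001]
wrist_force: [0.4, 0.2, -0.5]
opening: 0.0919
finger_force: 0.0
```

```bash
python3 - <<'E'
from h import *
to(.636,.1095,.092,102)
E
```

```text
t 17.8 p [0.6043 0.1068 0.189 ] yawY -75.4 j [-0.97  0.68  1.09  1.78 -0.67  1.1  -0.97] F [ 0.4  0.2 -0.5] op 0.0919 ff 0.0
shift shares [0.21  0.036 0.647] turn share 0.029
```

>>> {"api": "servo_tool", "payload": {
  "rows": [0.2,0.04,0.05,0,1,0.2,0.04,0.35,0,1,0.2,0.04,0.64,0,1,0.2,0.04,0.64,0,0.3,0.2,0.04,0.64,0,0]
}}

```text
t: 18.3
position: [0.6352, 0.1082, 0.0941]
orientation: [0.0, 0.991, 0.13, -0.0]
wrist_force: [0.2, -0.1, 0.6]
opening: 0.0783
finger_force: 0.0
```

>>> {"api": "servo_tool", "payload": {
  "rows": [0,0,0,0,0,0,0,0,0,0,0,0,0,0,0,0,0,0,0,0,0,0,0,0,0]
}}

```text
t: 18.8
position: [0.6354, 0.1092, 0.0945]
orientation: [-0.001, 0.991, 0.13, 0.0]
wrist_force: [0.1, 0.1, 4.2]
opening: 0.0396
finger_force: 29.9
```

>>> {"api": "servo_tool", "payload": {
  "rows": [0,0,0,0.06,0,0,0,0,0.12,0,0,0,0,0.18,0,0,0,0,0.18,0,0,0,0,0.18,0]
}}

```text
t: 19.3
position: [0.6343, 0.1084, 0.0939]
orientation: [0.0, 1.0, -0.009, -0.001]
wrist_force: [-4.4, 0.5, 4.3]
opening: 0.0395
finger_force: 30.4
```

>>> {"api": "servo_tool", "payload": {
  "rows": [0,0,0,0,0.5,0,0,0,0,1,0,0,0,0,1,0,0,0,0,1,0,0,-0.3,0,1]
}}

```text
t: 19.8
position: [0.6318, 0.109, 0.1343]
orientation: [0.001, 1.0, -0.011, -0.005]
wrist_force: [0.2, 0.3, 0.7]
opening: 0.0759
finger_force: 0.0
```

```bash
python3 - <<'E'
from h import *
to(.48,.02,.28,95)
E
```

```text
t 19.8 p [0.6318 0.109  0.1343] yawY -91.2 j [-0.92  0.82  1.06  1.74 -0.8   1.09 -1.17] F [0.2 0.3 0.7] op 0.0759 ff 0.0
shift shares [-1.008  0.617 -0.961] turn share -0.069
```

>>> {"api": "servo_tool", "payload": {
  "rows": [0,0,-0.3,0,1,-0.3,0.2,-0.5,-0.05,1,-0.6,0.4,-0.7,-0.07,1,-0.8,0.6,-0.92,-0.07,1,-1,0.61,-0.92,-0.07,1]
}}

```text
t: 20.3
position: [0.4853, 0.0179, 0.2781]
orientation: [0.0, 0.999, 0.043, 0.002]
wrist_force: [-0.6, 1.0, 2.7]
opening: 0.0919
finger_force: 0.0
```

>>> {"api": "servo_tool", "payload": {
  "rows": [-0.05,0,0,0,1,-0.05,0,0,0,1,-0.05,0,0,0,1,-0.05,0,0,0,1,-0.05,0,0,0,1]
}}

```text
t: 20.8
position: [0.4779, 0.02, 0.2762]
orientation: [0.001, 0.999, 0.044, 0.0]
wrist_force: [-0.4, 0.2, 0.3]
opening: 0.0919
finger_force: 0.0
```

```bash
python3 - <<'E'
from h import *
st();snap("wrist","w10");meas(["w10"]);snap("scene","scene3");snap("side","side3")
to(.482,.013,.28,6)
E
```

```text
t 20.8 p [0.4779 0.02   0.2762] yawY -84.9 j [-1.29  0.37  1.47  2.02 -0.41  1.12 -1.12] F [-0.4  0.2  0.3] op 0.0919 ff 0.0
['w10'] [ 4.7000e-01  1.0300e-02  3.2217e+00 -1.7000e-03  9.3000e-03 -0.0000e+00
  0.0000e+00 -2.6000e-03] cost 0.83 [[0.2, -0.2], [0.2, -0.4], [-0.7, 0.3], [0.3, -0.0], [-0.2, 0.4]]
t 20.95 p [0.4775 0.0198 0.2762] yawY -85.0 j [-1.29  0.37  1.47  2.02 -0.41  1.12 -1.12] F [ 0.6  0.6 -0.6] op 0.0916 ff 0.0
shift shares [ 0.026  0.048 -0.025] turn share 0.989
```

>>> {"api": "servo_tool", "payload": {
  "rows": [0,0,0,-0.09,1,0,0,0,-0.18,1,0,0,0,-0.27,1,0,0,0,-0.36,1,0,0,0,-0.45,1]
}}

```text
t: 21.45
position: [0.4774, 0.0199, 0.2764]
orientation: [0.0, 0.921, 0.39, 0.0]
wrist_force: [0.0, -0.6, -0.4]
opening: 0.0918
finger_force: 0.0
```

>>> {"api": "servo_tool", "payload": {
  "rows": [0,0,0,-0.09,1,0,0,0,-0.18,1,0,0,0,-0.27,1,0,0,0,-0.36,1,0,0,0,-0.45,1]
}}

```text
t: 21.95
position: [0.4774, 0.0198, 0.2763]
orientation: [0.0, 0.729, 0.684, -0.0]
wrist_force: [1.3, 0.0, 0.4]
opening: 0.092
finger_force: 0.0
```

>>> {"api": "servo_tool", "payload": {
  "rows": [0,0,0,-0.09,1,0,0,0,-0.11,1,0,0,0,-0.11,1,0,0,0,-0.11,1,0,0,0,-0.11,1]
}}

```text
t: 22.45
position: [0.4772, 0.0201, 0.2763]
orientation: [0.0, 0.67, 0.742, -0.0]
wrist_force: [0.8, -0.1, -0.1]
opening: 0.092
finger_force: 0.0
```

```bash
python3 - <<'E'
from h import *
st();snap("wrist","w11");meas(["w11"]);meas(["w10","w11"]);snap("scene","scene4");snap("side","side4")
# scene/side auto corners against start
for t in("scene0","scene4"):
    c,s=board(cv2.imread(f"pics/{t}.png"));L=order(c,sides(c));print(t,len(L))
    if len(L)==4:
        P=[isect(L[i],L[(i+1)%4]) for i in range(4)];m=robot.camera_model("scene");pc=proj(m,pts(np.load("p.npy"))[:4])
        d={int(np.argmin(np.linalg.norm(pc-q,axis=1))):q for q in P};print(fit([(m,d)],np.load("p.npy")).x.round(4))
E
```

```text
t 22.45 p [0.4772 0.0201 0.2763] yawY 5.9 j [-1.06  0.17  1.07  2.01 -0.17  1.06  0.19] F [ 0.8 -0.1 -0.1] op 0.092 ff 0.0
['w11'] [ 4.7050e-01  1.0300e-02  3.2245e+00 -7.9000e-03  9.4000e-03  0.0000e+00
 -0.0000e+00 -2.5000e-03] cost 1.0 [[0.4, -0.2], [0.2, -0.4], [-1.1, -0.2], [-0.1, 0.4], [0.2, 0.3]]
['w10', 'w11'] [ 4.702e-01  1.030e-02  3.223e+00 -2.300e-03  1.020e-02  0.000e+00
 -0.000e+00 -2.700e-03] cost 1.95 [[0.1, -0.6], [0.4, -0.7], [-0.5, 0.2], [0.2, -0.1], [-0.2, 0.2], [0.1, -0.1], [-0.1, -0.1], [-1.6, -0.2], [0.0, 0.2], [-0.0, 0.2]]
scene0 4
[ 4.7140e-01  9.8000e-03  3.2205e+00  0.0000e+00 -8.4800e-02 -0.0000e+00
  0.0000e+00  5.0000e-04]
scene4 3
```

```bash
python3 - <<'E'
s=open("h.py").read()
s=s.replace("def sides(c,H=384,W=512):","def sides(c,H=384,W=512,pc=None):")
s=s.replace("        if len(s)>25: out","        if pc is not None:\n            n=lambda q:int(np.argmin(np.linalg.norm(pc-q,axis=1)))\n            if {n(a),n(b)}=={2,3}: s=s[np.linalg.norm(s-pc[2],axis=1)>.38*L]\n        if len(s)>25: out")
s=s.replace('L=order(c,sides(c))\n','L=order(c,sides(c,pc=proj(mdl(t),pts(np.load("p.npy"))[:4])))\n')
open("h.py","w").write(s)
E
python3 - <<'E'
from h import *
for t in(["w1"],["w4"],["w5"],["w7"],["w8"],["w9"],["w10"],["w11"],["w4","w7"],["w8","w9"],["w10","w11"]): 
    x,o=meas(t,show=0);r=fit(o,x);print(t,x[3:5].round(4),r.cost.round(2))
E
```

```text
w1 sides 3 [   79    35   276   223 48510]Traceback (most recent call last):
  File "<stdin>", line 3, in <module>
  File "h.py", line 85, in meas
    r=fit(obs,np.load("p.npy"))
  File "h.py", line 25, in fit
    return least_squares(f,p0,loss='soft_l1')
    return func(*args, **kwargs)
    vector_fun = VectorFunction(
        fun_wrapped,
    ...<6 lines>...
        workers=workers
    )
    self._update_fun()
    ~~~~~~~~~~~~~~~~^^
    self.f = self.fun_wrapped(xp_copy(self.x))
             ~~~~~~~~~~~~~~~~^^^^^^^^^^^^^^^^^
    return np.atleast_1d(self.fun(x))
                         ~~~~~~~~^^^
    return self.f(x, *self.args, **self.kwargs)
           ~~~~~~^^^^^^^^^^^^^^^^^^^^^^^^^^^^^^
  File "h.py", line 24, in f
    return np.concatenate([np.vstack(r).ravel(),p[5:7]/.002,[(p[7]-.1*p[3])/.003]])
                           ~~~~~~~~~^^^
    return _nx.concatenate(arrs, 0, dtype=dtype, casting=casting)
           ~~~~~~~~~~~~~~~^^^^^^^^^^^^^^^^^^^^^^^^^^^^^^^^^^^^^^^
ValueError: need at least one array to concatenate
```

```bash
python3 - <<'E'
from h import *
for t in(["w7"],["w8"],["w9"],["w10"],["w11"],["w8","w9"],["w10","w11"]): 
  try:
    x,o=meas(t,show=0);r=fit(o,x);print(t,x[3:5].round(4),r.cost.round(2),r.fun[:-3].round(1).tolist())
  except Exception as e: print(t,"bad")
E
```

```text
['w7'] [-0.0017 -0.0257] 0.34 [0.3, -0.2, -0.2, -0.2, -0.1, 0.2, -0.2, 0.0, 0.2, 0.2]
['w8'] [-0.0026 -0.0043] 0.62 [0.2, -0.3, 0.0, -0.3, -0.4, 0.4, 0.4, -0.1, -0.2, 0.3]
w9 sides 3 [  162    61   212   216 37476]
['w9'] bad
['w10'] [-0.0025  0.009 ] 0.84 [0.2, -0.2, 0.2, -0.4, -0.8, 0.3, 0.4, 0.1, -0.2, 0.4]
['w11'] [-0.0065  0.0097] 1.07 [0.5, -0.3, 0.1, -0.4, -1.0, -0.1, -0.1, 0.5, 0.2, 0.3]
w9 sides 3 [  162    61   212   216 37476]
['w8', 'w9'] [-0.0026 -0.0043] 0.62 [0.2, -0.3, 0.0, -0.3, -0.4, 0.4, 0.4, -0.1, -0.2, 0.3]
['w10', 'w11'] [-0.0013  0.0098] 2.03 [0.1, -0.6, 0.4, -0.7, -0.5, 0.2, 0.2, 0.1, -0.2, 0.2, 0.3, -0.2, -0.3, -0.1, -1.6, -0.1, 0.1, 0.2, -0.0, 0.2]
```

```bash
python3 - <<'E'
from h import *
to(.635,.109,.19,89)
E
```

```text
t 22.6 p [0.4772 0.0202 0.2763] yawY 5.9 j [-1.06  0.17  1.07  2.01 -0.17  1.06  0.19] F [-0.8 -0.  -0.4] op 0.0918 ff 0.0
shift shares [0.48  1.107 0.575] turn share -0.923
```

>>> {"api": "servo_tool", "payload": {
  "rows": [0.13,0.25,0,-0.09,1,0.26,0.5,0,-0.18,1,0.4,0.75,0.1,-0.27,1,0.48,1,0.2,-0.36,1,0.48,1,0.3,-0.45,1]
}}

```text
t: 23.1
position: [0.622, 0.1107, 0.229]
orientation: [0.001, 0.366, 0.931, -0.001]
wrist_force: [-0.3, -0.2, -1.2]
opening: 0.0923
finger_force: 0.0
```

>>> {"api": "servo_tool", "payload": {
  "rows": [0,0,0.1,-0.09,1,0,0,0.2,-0.18,1,0,0,0.27,-0.27,1,0,0,0.27,-0.36,1,0,0,0.27,-0.45,1]
}}

```text
t: 23.6
position: [0.6186, 0.1074, 0.19]
orientation: [-0.001, 0.024, 1.0, -0.0]
wrist_force: [0.1, 0.0, 0.5]
opening: 0.0918
finger_force: 0.0
```

```bash
python3 - <<'E'
from h import *
to(.6355,.109,.093,89)
E
```

```text
t 23.6 p [0.6186 0.1074 0.19  ] yawY 87.3 j [-0.64  0.52  0.57  1.73 -0.32  0.99  1.57] F [0.1 0.  0.5] op 0.0918 ff 0.0
shift shares [-0.113  0.017  0.646] turn share -0.019
```

>>> {"api": "servo_tool", "payload": {
  "rows": [-0.11,0.02,0.1,-0.01,1,-0.11,0.02,0.35,-0.01,1,-0.11,0.02,0.64,-0.01,1,-0.11,0.02,0.64,-0.01,0.3,-0.11,0.02,0.64,-0.01,0]
}}

```text
t: 24.1
position: [0.6355, 0.1092, 0.0948]
orientation: [-0.001, 0.019, 1.0, -0.0]
wrist_force: [0.2, 0.4, 0.9]
opening: 0.0777
finger_force: 0.0
```

>>> {"api": "servo_tool", "payload": {
  "rows": [0,0,0,0,0,0,0,0,0,0,0,0,0,0,0,0,0,0,0,0,0,0,0,0,0]
}}

```text
t: 24.6
position: [0.636, 0.1086, 0.0956]
orientation: [0.001, 0.019, 1.0, -0.0]
wrist_force: [-0.2, 0.6, 3.8]
opening: 0.0391
finger_force: 30.0
```

>>> {"api": "servo_tool", "payload": {
  "rows": [0,0,0,-0.05,0,0,0,0,-0.1,0,0,0,0,-0.13,0,0,0,0,-0.13,0,0,0,0,-0.13,0]
}}

```text
t: 25.1
position: [0.6345, 0.1092, 0.0948]
orientation: [-0.001, -0.082, 0.997, 0.0]
wrist_force: [-4.5, -2.0, 2.6]
opening: 0.0391
finger_force: 30.3
```

>>> {"api": "servo_tool", "payload": {
  "rows": [0,0,0,0,0.5,0,0,0,0,1,0,0,0,0,1,0,0,0,0,1,0,0,-0.3,0,1]
}}

```text
t: 25.6
position: [0.6317, 0.1095, 0.1347]
orientation: [-0.005, -0.084, 0.996, -0.001]
wrist_force: [0.3, -0.9, -0.5]
opening: 0.0761
finger_force: 0.0
```

```bash
python3 - <<'E'
from h import *
to(.497,.02,.27,95)
E
```

```text
t 25.6 p [0.6317 0.1095 0.1347] yawY 99.6 j [-0.57  0.6   0.48  1.72 -0.33  0.92  1.79] F [ 0.3 -0.9 -0.5] op 0.0761 ff 0.0
shift shares [ 0.995 -0.439 -0.891] turn share 0.051
```

Now two measuring views, from the front and then from the side, on the way to the king.

>>> {"api": "servo_tool", "payload": {
  "rows": [0,0,-0.3,0,1,0.3,-0.15,-0.5,0.05,1,0.6,-0.3,-0.7,0.05,1,0.85,-0.44,-0.88,0.05,1,1,-0.44,-0.88,0.05,1]
}}

```text
t: 26.1
position: [0.4987, 0.017, 0.2742]
orientation: [0.002, -0.043, 0.999, 0.0]
wrist_force: [0.3, 0.6, 0.3]
opening: 0.0922
finger_force: 0.0
```

>>> {"api": "servo_tool", "payload": {
  "rows": [0,0,0,0,1,0,0,0,0,1,0,0,0,0,1,0,0,0,0,1,0,0,0,0,1]
}}

```text
t: 26.6
position: [0.499, 0.0198, 0.2711]
orientation: [-0.001, -0.045, 0.999, -0.001]
wrist_force: [-0.6, 0.3, -0.0]
opening: 0.0917
finger_force: 0.0
```

```bash
sed -i 's/>.38\*L\]/>.25*L]/; s/if len(s)>25: out/if len(s)>18: out/' h.py; python3 - <<'E'
from h import *
snap("wrist","w12")
try: meas(["w12"])
except Exception as e: print("bad")
to(.482,.013,.282,6)
E
```

```text
w12 sides 3 [  130    35   244   209 42449]
bad
t 26.65 p [0.4989 0.0197 0.2712] yawY 95.1 j [-0.65  0.18  0.62  1.95 -0.12  1.05  1.68] F [ 0.4  0.9 -0.7] op 0.092 ff 0.0
shift shares [ 0.117 -0.034 -0.072] turn share 0.99
```

>>> {"api": "servo_tool", "payload": {
  "rows": [0.05,0,0,0.09,1,0.1,0,-0.05,0.18,1,0.1,0,-0.05,0.27,1,0.1,0,-0.05,0.36,1,0.1,0,-0.05,0.45,1]
}}

```text
t: 27.15
position: [0.4838, 0.0182, 0.2791]
orientation: [-0.0, 0.307, 0.952, -0.0]
wrist_force: [-0.1, -0.6, 0.1]
opening: 0.0916
finger_force: 0.0
```

>>> {"api": "servo_tool", "payload": {
  "rows": [0,0,0,0.09,1,0,0,0,0.18,1,0,0,0,0.27,1,0,0,0,0.36,1,0,0,0,0.45,1]
}}

```text
t: 27.65
position: [0.4839, 0.0182, 0.279]
orientation: [0.0, 0.617, 0.787, -0.0]
wrist_force: [-0.4, -0.2, -0.0]
opening: 0.0919
finger_force: 0.0
```

>>> {"api": "servo_tool", "payload": {
  "rows": [0,0,0,0.09,1,0,0,0,0.09,1,0,0,0,0.09,1,0,0,0,0.09,1,0,0,0,0.09,1]
}}

```text
t: 28.15
position: [0.4837, 0.0181, 0.2793]
orientation: [0.0, 0.669, 0.743, -0.0]
wrist_force: [0.1, -0.0, -0.2]
opening: 0.0914
finger_force: 0.0
```

```bash
python3 - <<'E'
from h import *
snap("wrist","w13")
for t in (["w4"],["w12"],["w7"],["w13"],["w12","w13"]):
  try: meas(t)
  except Exception as e: print("bad")
to(.589,-.3485,.16,9)
E
```

```text
['w4'] [ 4.7070e-01  1.0800e-02  3.2235e+00  9.0000e-04 -1.9400e-02  0.0000e+00
  0.0000e+00 -2.3000e-03] cost 0.74 [[0.0, 0.1], [-0.1, -0.4], [-0.2, -0.0], [0.0, -0.3], [0.2, 0.8]]
w12 sides 3 [  130    35   244   209 42449]
bad
['w7'] [ 4.7030e-01  1.0400e-02  3.2217e+00 -2.0000e-03 -2.5700e-02 -0.0000e+00
 -0.0000e+00 -2.1000e-03] cost 0.33 [[0.3, -0.2], [-0.2, -0.2], [-0.1, 0.1], [-0.2, 0.0], [0.2, 0.2]]
['w13'] [ 4.7030e-01  1.0300e-02  3.2217e+00 -2.0000e-03 -5.2000e-03  0.0000e+00
 -0.0000e+00 -1.7000e-03] cost 0.26 [[0.1, 0.0], [0.1, -0.1], [-0.2, -0.1], [-0.2, -0.1], [0.2, 0.3]]
w12 sides 3 [  130    35   244   209 42449]
['w12', 'w13'] [ 4.7030e-01  1.0300e-02  3.2217e+00 -2.0000e-03 -5.2000e-03  0.0000e+00
 -0.0000e+00 -1.7000e-03] cost 0.26 [[0.1, 0.0], [0.1, -0.1], [-0.2, -0.1], [-0.2, -0.1], [0.2, 0.3]]
t 28.2 p [0.4837 0.0181 0.2793] yawY 6.0 j [-0.82  0.14  0.79  1.99 -0.12  1.06  0.13] F [0.6 0.9 0.1] op 0.0919 ff 0.0
shift shares [-2.504  0.441  0.796] turn share -0.033
```

>>> {"api": "servo_tool", "payload": {
  "rows": [-0.25,0.05,0,0,1,-0.5,0.1,0,0,1,-0.75,0.15,0,-0.03,1,-1,0.2,0,-0.03,1,-1,0.2,0,-0.03,1]
}}

```text
t: 28.7
position: [0.5293, -0.1338, 0.2797]
orientation: [0.002, 0.654, 0.756, -0.001]
wrist_force: [-0.1, -0.4, -0.2]
opening: 0.0914
finger_force: 0.0
```

>>> {"api": "servo_tool", "payload": {
  "rows": [-0.25,0.05,0,0,1,-0.5,0.1,0.1,0,1,-0.75,0.15,0.2,0,1,-0.85,0.24,0.3,0,1,-0.85,0.24,0.35,0,1]
}}

```text
t: 29.2
position: [0.5842, -0.2499, 0.225]
orientation: [-0.0, 0.652, 0.758, -0.001]
wrist_force: [0.2, 0.5, -0.6]
opening: 0.0918
finger_force: 0.0
```

>>> {"api": "servo_tool", "payload": {
  "rows": [-0.15,0,0,0,1,-0.15,0,0,0,1,-0.15,0,0,0,1,-0.15,0,0,0,1,-0.15,0,0,0,1]
}}

```text
t: 29.7
position: [0.5876, -0.2693, 0.2272]
orientation: [-0.0, 0.651, 0.759, 0.001]
wrist_force: [0.3, -0.7, 0.1]
opening: 0.092
finger_force: 0.0
```

```bash
python3 - <<'E'
from h import *
to(.589,-.3485,.16)
im,m=snap("wrist","w14")
print("pred foot, head",proj(m,[[.589,-.3485,0],[.589,-.3485,.085]]).round(0).tolist())
cv2.imwrite("pics/c6.png",im)
E
```

```text
t 29.7 p [ 0.5876 -0.2693  0.2272] yawY 8.8 j [-0.17  0.56  0.79  1.66 -0.44  1.11  0.89] F [ 0.3 -0.7  0.1] op 0.092 ff 0.0
shift shares [-0.524 -0.072  0.448] turn share 0
pred foot, head [[249.0, 234.0], [247.0, 268.0]]
```

View pics/c6.png

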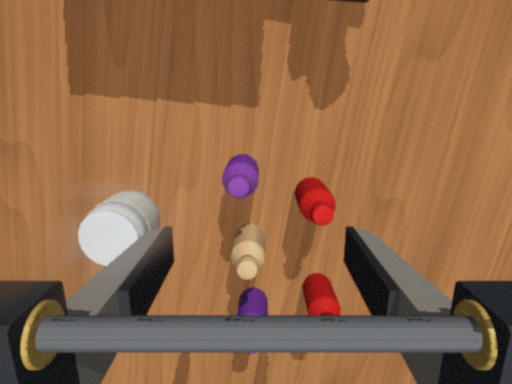

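>>> {"api": "servo_tool", "payload": {
  "rows": [-0.25,-0.04,0,0,1,-0.52,-0.07,0.1,0,1,-0.52,-0.07,0.3,0,1,-0.52,-0.07,0.45,0,1,-0.52,-0.07,0.45,0,1]
}}

```text
t: 30.25
position: [0.5872, -0.3478, 0.1561]
orientation: [-0.003, 0.652, 0.759, -0.0]
wrist_force: [0.0, 1.0, -0.4]
opening: 0.092
finger_force: 0.0
```

```bash
python3 - <<'E'
from h import *
to(.589,-.3485,.042,9)
E
```

```text
t 30.25 p [ 0.5872 -0.3478  0.1561] yawY 8.7 j [ 0.    0.7   0.73  1.61 -0.52  1.04  1.04] F [ 0.   1.  -0.4] op 0.092 ff 0.0
shift shares [-0.009  0.015  0.76 ] turn share -0.004
```

>>> {"api": "servo_tool", "payload": {
  "rows": [0,0.01,0.2,0,1,0,0.01,0.4,0,1,0,0.01,0.6,0,1,0,0.01,0.76,0,1,0,0.01,0.76,0,1],
  "newtons": 15
}}

```text
t: 30.75
position: [0.5894, -0.3475, 0.0434]
orientation: [-0.002, 0.651, 0.759, -0.0]
wrist_force: [0.3, 0.2, -0.0]
opening: 0.0917
finger_force: 0.0
```

>>> {"api": "servo_tool", "payload": {
  "rows": [0,0,0,0,0.5,0,0,0,0,0.4,0,0,0,0,0.3,0,0,0,0,0.2,0,0,0,0,0.2]
}}

```text
t: 31.25
position: [0.5905, -0.3494, 0.0461]
orientation: [0.0, 0.652, 0.759, 0.0]
wrist_force: [0.5, 0.6, 0.9]
opening: 0.054
finger_force: 0.0
```

>>> {"api": "servo_tool", "payload": {
  "rows": [0,0,0,0,0.2,0,0,0,0,0.2,0,0,0,0,0.2,0,0,-0.05,0,0.2,0,0,-0.1,0,0.2]
}}

```text
t: 31.75
position: [0.59, -0.3492, 0.0605]
orientation: [-0.0, 0.652, 0.759, -0.0]
wrist_force: [1.1, 0.4, -1.3]
opening: 0.0354
finger_force: 15.0
```

```bash
python3 - <<'E'
from h import *
to(.4702,.0103,.2)
E
```

```text
t 31.75 p [ 0.59   -0.3492  0.0605] yawY 8.7 j [ 0.05  0.81  0.66  1.65 -0.6   0.9   1.1 ] F [ 1.1  0.4 -1.3] op 0.0354 ff 15.0
shift shares [ 2.49  -0.429 -0.929] turn share 0
```

>>> {"api": "servo_tool", "payload": {
  "rows": [0,0,-0.2,0,0.2,0,0,-0.4,0,0.2,0,0,-0.6,0,0.2,0.05,0,-0.8,0,0.2,0.15,0,-0.93,0,0.2]
}}

```text
t: 32.25
position: [0.5869, -0.3288, 0.2031]
orientation: [0.002, 0.652, 0.758, 0.0]
wrist_force: [-0.3, 0.3, -1.1]
opening: 0.0357
finger_force: 15.0
```

>>> {"api": "servo_tool", "payload": {
  "rows": [0.2,-0.03,0,0,0.2,0.4,-0.06,0,0,0.2,0.6,-0.09,0,0,0.2,0.8,-0.12,0,0,0.2,1,-0.15,0,0,0.2]
}}

```text
t: 32.75
position: [0.5415, -0.1811, 0.2005]
orientation: [0.0, 0.652, 0.758, 0.0]
wrist_force: [0.4, 0.3, -1.3]
opening: 0.0354
finger_force: 15.0
```

>>> {"api": "servo_tool", "payload": {
  "rows": [0.2,-0.04,0,0,0.2,0.4,-0.08,0,0,0.2,0.6,-0.12,0,0,0.2,0.8,-0.16,0,0,0.2,0.95,-0.2,0,0,0.2]
}}

```text
t: 33.25
position: [0.4903, -0.044, 0.2003]
orientation: [-0.0, 0.651, 0.759, 0.001]
wrist_force: [-0.3, -1.0, -0.9]
opening: 0.0355
finger_force: 15.0
```

```bash
python3 - <<'E'
from h import *
to(.4702,.0103,.16)
E
```

```text
t 33.25 p [ 0.4903 -0.044   0.2003] yawY 8.7 j [-0.69  0.3   0.85  2.06 -0.29  0.9   0.47] F [-0.3 -1.  -0.9] op 0.0355 ff 15.0
shift shares [ 0.378 -0.077  0.269] turn share 0
```

>>> {"api": "servo_tool", "payload": {
  "rows": [0.13,-0.03,0,0,0.2,0.25,-0.05,0.1,0,0.2,0.38,-0.08,0.2,0,0.2,0.38,-0.08,0.3,0,0.2,0.38,-0.08,0.33,0,0.2]
}}

```text
t: 33.75
position: [0.4696, 0.0092, 0.1498]
orientation: [-0.001, 0.651, 0.759, -0.0]
wrist_force: [0.2, -0.9, -0.7]
opening: 0.0356
finger_force: 15.0
```

>>> {"api": "servo_tool", "payload": {
  "rows": [0,0,0,0,0.2,0,0,0,0,0.2,0,0,0,0,0.2,0,0,0,0,0.2,0,0,0,0,0.2]
}}

```text
t: 34.25
position: [0.4706, 0.0086, 0.1507]
orientation: [0.0, 0.652, 0.758, 0.0]
wrist_force: [-0.1, -0.2, -1.2]
opening: 0.0354
finger_force: 15.0
```

```bash
python3 - <<'E'
from h import *
to(.4702,.0103,.139)
E
```

```text
t 34.25 p [0.4706 0.0086 0.1507] yawY 8.7 j [-0.76  0.35  0.8   2.14 -0.35  0.78  0.42] F [-0.1 -0.2 -1.2] op 0.0354 ff 15.0
shift shares [ 0.012 -0.001  0.078] turn share 0
```

Lowering slowly, watching the force.

>>> {"api": "servo_tool", "payload": {
  "rows": [0.01,0,0.015,0,0.2,0.01,0,0.03,0,0.2,0.01,0,0.045,0,0.2,0.01,0,0.055,0,0.2,0.01,0,0.06,0,0.2]
}}

```text
t: 34.75
position: [0.47, 0.0101, 0.1411]
orientation: [-0.0, 0.652, 0.759, -0.0]
wrist_force: [-0.3, 0.5, -1.3]
opening: 0.0352
finger_force: 15.0
```

>>> {"api": "servo_tool", "payload": {
  "rows": [0,0,0.004,0,0.2,0,0,0.008,0,0.2,0,0,0.012,0,0.2,0,0,0.012,0,0.2,0,0,0.012,0,0.2]
}}

```text
t: 35.25
position: [0.4701, 0.0102, 0.1396]
orientation: [0.0, 0.652, 0.759, 0.0]
wrist_force: [-0.2, -0.4, -1.3]
opening: 0.0356
finger_force: 15.0
```

```bash
python3 - <<'E'
from h import *
to(.4702,.0103,.137)
E
```

```text
t 35.25 p [0.4701 0.0102 0.1396] yawY 8.7 j [-0.74  0.37  0.78  2.15 -0.38  0.76  0.43] F [-0.2 -0.4 -1.3] op 0.0356 ff 15.0
shift shares [0.    0.    0.017] turn share 0
```

>>> {"api": "servo_tool", "payload": {
  "rows": [0,0,0.003,0,0.2,0,0,0.005,0,0.2,0,0,0.007,0,0.2,0,0,0.007,0,0.2,0,0,0.007,0,0.2]
}}

```text
t: 35.75
position: [0.4701, 0.0102, 0.1385]
orientation: [0.0, 0.652, 0.759, 0.0]
wrist_force: [0.9, -0.4, -0.8]
opening: 0.0358
finger_force: 15.0
```

```bash
python3 - <<'E'
from h import *
st()
E
```

```text
t 35.75 p [0.4701 0.0102 0.1385] yawY 8.7 j [-0.74  0.37  0.78  2.15 -0.38  0.76  0.44] F [ 0.9 -0.4 -0.8] op 0.0358 ff 15.0
```

>>> {"api": "servo_tool", "payload": {
  "rows": [0,0,0.003,0,0.2,0,0,0.005,0,0.2,0,0,0.007,0,0.2,0,0,0.007,0,0.2,0,0,0.007,0,0.2]
}}

```text
t: 36.25
position: [0.4701, 0.0102, 0.1374]
orientation: [-0.0, 0.652, 0.759, 0.0]
wrist_force: [-0.1, 0.3, -1.1]
opening: 0.0358
finger_force: 15.0
```

>>> {"api": "servo_tool", "payload": {
  "rows": [0,0,0.002,0,0.2,0,0,0.004,0,0.2,0,0,0.006,0,0.2,0,0,0.006,0,0.2,0,0,0.006,0,0.2]
}}

```text
t: 36.75
position: [0.4702, 0.0102, 0.1373]
orientation: [-0.0, 0.652, 0.758, 0.0]
wrist_force: [-3.7, 0.3, 9.1]
opening: 0.0357
finger_force: 15.0
```

>>> {"api": "servo_tool", "payload": {
  "rows": [0,0,0.002,0,0.2,0,0,0.004,0,0.2,0,0,0.004,0,0.2,0,0,0.004,0,0.2,0,0,0.004,0,0.2]
}}

```text
t: 37.25
position: [0.4702, 0.0102, 0.1371]
orientation: [-0.001, 0.652, 0.759, 0.0]
wrist_force: [-5.4, -0.3, 16.8]
opening: 0.0355
finger_force: 15.0
```

>>> {"api": "servo_tool", "payload": {
  "rows": [0,0,-0.004,0,0.2,0,0,-0.008,0,0.2,0,0,-0.009,0,0.2,0,0,-0.009,0,0.2,0,0,-0.009,0,0.2]
}}

```text
t: 37.75
position: [0.4702, 0.0102, 0.1373]
orientation: [0.0, 0.652, 0.759, 0.0]
wrist_force: [-1.5, -0.2, 2.6]
opening: 0.0359
finger_force: 15.0
```

```bash
python3 -c "
from h import *
st()"
```

```text
t 37.75 p [0.4702 0.0102 0.1373] yawY 8.7 j [-0.74  0.37  0.78  2.15 -0.38  0.76  0.44] F [-1.5 -0.2  2.6] op 0.0359 ff 15.0
```

Light contact, so release, retreat upward and look.

>>> {"api": "servo_tool", "payload": {
  "rows": [0,0,0,0,0.45,0,0,0,0,0.6,0,0,0,0,0.8,0,0,0,0,0.9,0,0,0,0,0.9]
}}

```text
t: 38.25
position: [0.4701, 0.0102, 0.1372]
orientation: [0.0, 0.652, 0.759, 0.0]
wrist_force: [-1.0, -0.3, 1.3]
opening: 0.0713
finger_force: 0.0
```

>>> {"api": "servo_tool", "payload": {
  "rows": [0,0,0,0,0.9,0,0,-0.1,0,0.9,0,0,-0.3,0,0.9,0,0,-0.6,0,0.9,0,0,-0.9,0,0.9]
}}

```text
t: 38.75
position: [0.4696, 0.0098, 0.2734]
orientation: [-0.0, 0.652, 0.758, -0.001]
wrist_force: [1.2, 0.8, 0.5]
opening: 0.0826
finger_force: 0.0
```

>>> {"api": "servo_tool", "payload": {
  "rows": [0,0,0,0,1,-0.1,0,0,0,1,-0.1,0,0,0,1,-0.1,0,0,0,1,-0.1,0,0,0,1]
}}

```text
t: 39.25
position: [0.472, -0.0042, 0.2717]
orientation: [-0.0, 0.652, 0.759, -0.001]
wrist_force: [-0.7, 0.2, 0.3]
opening: 0.0919
finger_force: 0.0
```

```bash
python3 - <<'E'
from h import *
st();im,m=snap("wrist","w15")
try: meas(["w15"])
except Exception as e: print("bad")
P=[[.4702,.0103,.092],[.4702,.0103,.175]];print(proj(m,P).round(0).tolist())
sd,_=snap("side","side5")
o=np.zeros((384,800,3),np.uint8);o[:,:512]=im;o[:240,512:800]=cv2.resize(sd[155:275,205:349],(288,240),interpolation=cv2.INTER_CUBIC)
cv2.imwrite("pics/c7.png",o)
E
```

```text
t 39.25 p [ 0.472  -0.0042  0.2717] yawY 8.7 j [-0.89  0.14  0.92  2.02 -0.13  1.04  0.24] F [-0.7  0.2  0.3] op 0.0919 ff 0.0
['w15'] [ 4.7030e-01  1.0500e-02  3.2225e+00  3.0000e-04 -1.5000e-03  0.0000e+00
  0.0000e+00 -2.0000e-03] cost 0.55 [[0.1, -0.2], [-0.0, -0.2], [-0.2, -0.0], [-0.1, -0.2], [0.3, 0.7]]
[[259.0, 163.0], [259.0, 183.0]]
```

View pics/c7.png

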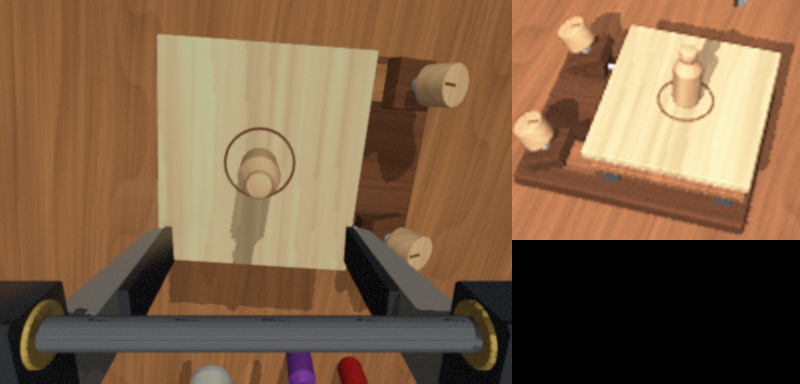

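The king stands upright inside the ring (head at px 259,183, as predicted; ring centre at about 259,163). The board measures level (tilt 0.002 rad or less) and the robot is clear.

```bash
python3 -c "
from workcell import robot
print(robot.sign_off())"
```

```text
the job is handed in; nothing more can be done
None
```

The job is handed in: the board is level (last measured tilt about 0.002 rad), and the king pin stands upright inside the ring; only the pitch knob was turned, because the roll already measured level within about 0.003 rad.

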